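# Load the spindle jig and set its depth stop

### The job

Pull the jig's barrel bolt fully back, lay every turned spindle from the rack in a V-seat of its own so that it rests centred in the seat, with one of them in the middle seat, then swing the strap over them to its stop and push the bolt fully home. Then lower the depth probe into the turned neck of the middle spindle until it touches bottom, leave it there and swing the lock lever fully over. Leave the mug and the jar where they are.

Things in the scene. Friction and masses are not known exactly. Their poses are not given: they have to be found in the camera images.
- jig: Wooden drilling jig, fixed; place and yaw vary. Base 150 (x) x 330 (y) x 20 mm, with a lug at its -x, -y corner reaching x = -160. Origin: centre of underside, z up. Two notched beams 25 mm thick cross it at x = -56 and +56 mm, tops at z = 51; their 90 degree notches form three V-seats along x, at y = 68, 0 and -68. Between the beams (x -43 to 43) fingers can reach down beside a spindle, to z = 20.
- v_middle (a point): Where the centre of a spindle lies when it rests in the middle V-seat: jig (0, 0, 55.5 mm). Axes as the jig's.
- v_left (a point): The same for the left V-seat: jig (0, 68, 55.5 mm).
- v_right (a point): The same for the right V-seat: jig (0, -68, 55.5 mm).
- strap (a joint): Swing strap: flat steel bar 24 mm wide, 298 mm long, on an upright hinge; underside 80 mm above the bench, 6 mm over seated spindles. 0 rad = closed at its stop, along the jig's y axis across all seats; grows as its free end swings towards jig +x, to 1.6 (along +x). Stiff: stays where left, about 8 N at the handle. Starts at 0.9 to 1.5; below 1.25 it is in the way of loading the seats.
- strap_hinge (a point): The strap's hinge axis: jig (-28, 148) mm; 80 mm above the bench.
- strap_grip (a point): Point to grip on the strap's handle, an upright round wooden peg 16 mm across and 45 mm tall, 238 mm from the hinge; this point is 17 mm below the peg's top, 118 mm above the bench.
- gauge_pillar (a point): The aluminium pillar on the strap, 148 mm from the hinge, top 148 mm above the bench, whose arm carries the depth probe 28 mm beside it. The lock lever turns on the pillar's top about the upright axis through this point. With the strap closed it is at jig (-28, 0) and the probe at jig (0, 0), over the middle seat.
- bolt (a joint): Barrel bolt on the jig's lug, at jig y = -127 mm: a round steel bar along the jig's x axis. 0 m = home (its end over the tip of the closed strap); grows as it is pulled towards jig -x, to 0.035 = fully back. Stiff slide, about 3 N; stays where it is left. It starts home, within 5 mm. Pull it back before the strap is closed.
- bolt_grip (a point): Point to grip on the bolt's knob, an upright pin 16 mm across on the bar; 12 mm below the pin's top, 128 mm above the bench.
- probe (a joint): Depth probe: upright steel rod 8 mm across, rounded tip. 0 m = raised; grows as it is pushed down, to 0.075. Stiff slide, about 3 N to push down, 6 N to lift; stays where left. Starts within 12 mm of raised. Tip height over the bench = 112 mm less this; it would meet the 36 mm barrel of a seated spindle at 0.0385 and meets the neck's bottom 3 to 11 mm lower, to be felt.
- probe_grip (a point): Point to grip on the probe's wooden knob, a round knob 30 mm across and 26 mm tall on top of the rod; this point is 12 mm below its top, 220 mm above the bench when the probe is raised.
- probe_tip (a point): The lowest point of the probe's tip.
- lock (a joint): Lock lever of the gauge. 0 rad = unlocked (points along the strap to the hinge: jig +y with the strap closed); grows counter-clockwise seen from above to 1.57 = fully over, locked (points to jig -x with the strap closed). Starts at 0 to 0.3. Light, about 1 N; stays where left. It does not hold the probe against a hard push, so leave the probe alone once it is over.
- lock_grip (a point): Point to grip on the upright pin, 10 mm across and 55 mm tall, at the lever's end, 60 mm from its pivot; 12 mm below the pin's top, 193 mm above the bench.
- rack: Low wooden rack, fixed, 216 (x) x 300 (y) mm, in which the spindles start, side by side 100 mm apart along its y axis, each along its x axis in a slot 38 mm wide across two notched battens at x = -56 and +56 mm (22 mm thick; slot floor 20, tops 46 mm high). End boards 40 mm high at x = -104 and +104. Between the battens fingers reach down beside a spindle. Origin: centre of its underside.
- spindle0: Turned wooden spindle, 150 mm long, 36 mm across, about 0.11 kg, with a narrower neck turned round it, 20 mm long, at mid-length (3 to 11 mm deep, different on each spindle). Both ends alike. Origin: its centre, on its axis; x along its length. Two or three are present. Axis 38 mm up in the rack, 55.5 mm in a V-seat. Grip it on the barrel, 22 mm off centre.
- spindle1: Turned wooden spindle, 150 mm long, 36 mm across, about 0.11 kg, with a narrower neck turned round it, 20 mm long, at mid-length (3 to 11 mm deep, different on each spindle). Both ends alike. Origin: its centre, on its axis; x along its length. Two or three are present. Axis 38 mm up in the rack, 55.5 mm in a V-seat. Grip it on the barrel, 22 mm off centre.
- spindle2: Turned wooden spindle, 150 mm long, 36 mm across, about 0.11 kg, with a narrower neck turned round it, 20 mm long, at mid-length (3 to 11 mm deep, different on each spindle). Both ends alike. Origin: its centre, on its axis; x along its length. Two or three are present. Axis 38 mm up in the rack, 55.5 mm in a V-seat. Grip it on the barrel, 22 mm off centre.
- mug: White mug, 80 mm across, 95 mm tall; bystander. Origin: centre of its underside.
- jar: Amber glass jar, 68 mm across, 100 mm tall; bystander. Origin: centre of its underside.
Mind the look-alikes: they are no part of the job. What is shaped like the spindle2 but orange, pink or turquoise is not meant.

How it is judged:
By the outcome, as a careful person would: the job done as asked, in the order asked, and still so for the second after the job is handed in, with the robot touching nothing.
Of spindle0, spindle1, spindle2 only 2 to 3 are there at a start; the rules pass over those that are not, and their reading is None.
At some moment in a run one of spindle0, spindle1, spindle2 may be knocked a few centimetres aside while the robot is not near it.
Once in a run the grip may slacken for a moment while it holds something.
It also fails if it takes over 210 s, if anything falls off the work surface, if the arm or the gripper's body presses on something with over 40 N, if the wrist force passes 120 N, or if a joint passes its speed limit or range.

### The arm

A 7-joint arm with a two-finger parallel gripper is mounted at the origin on the work surface. World frame = base frame: x ahead of the robot, y to its left, z up, the work surface at z = 0. Lengths are in mm, angles in rad, forces in N, time in s.
With the tool pointing down it reaches from about 350 to 900 mm from the base axis. Payload 7.2 kg.
Tool frame: the origin (TCP) lies midway between the tips of the shut fingers; the grasp point (between the pads) lies 19 mm behind it; z points along the fingers, y is the line along which they close (so a half turn about z gives the same grasp; the last joint's range is limited). The gripper opens to 85 mm and grips with 20 to 120 N. Pads are 22 mm wide; open, the fingers measure 114 mm over their backs; the gripper's body (76 mm by 85 mm) begins 54 mm behind the grasp point. The pads swing forward as they close: fully open they stand 13 mm farther back than shut.
Start: joints at [1.117, 0.411, -0.013, 1.596, 0.006, 1.134, -0.082], TCP at [235.177, -579.069, 211.097] pointing down, gripper open.
Joint ranges: [-2.95, 2.95], [-0.29, 1.99], [-1.47, 1.44], [0.14, 2.54], [-1.03, 4.17], [0.13, 1.85], [-2.86, 2.86]. Speed limits (rad/s): [2.39, 2.39, 3.01, 3.01, 3.14, 3.14, 3.14].

### API

Orientations are given as [roll, pitch, yaw] about the fixed x, y, z axes, in that order (R = Rz(yaw) Ry(pitch) Rx(roll)).
In Python, from workcell import ctrl, get_image, finder gives the robot as it stands. The module is installed in compiled form; this text tells all that it offers.
- The arm moves only by the tool drive_tool, never from a script. Its argument "targets" is a list of rows, each a list of 3 entries, a list of its own where there are three numbers: the finger opening in m, from 0 to 0.0854, then the shift along the world's x, y, z in m, then the turn about the world's z in degrees. In form: [[fingers, [dx, dy, dz], turn], ...]. A call has 1 to 10 rows; each row shifts and turns the commanded pose from where the row before left it; what a row does not reach is not made up. A row lasts 1/12 s, in which the tool goes at most 41.7 mm and 7.16 degrees, less where a joint would pass 70% of its speed; a pose out of reach is approached as far as the arm can. A call is refused whole if a number of a shift passes 0.0417 or a number of a turn 7.16, either way. A call with a gripper value outside its range is refused whole. The fingers move at their own pace and stop on an object; the grip force is fixed at half the most. Time passes only in rows, so rows that do not move let the fingers close. It gives the time, the measured TCP pose, the force, the opening and the grip force at its end, in the units of the state.
- ctrl.state(): the state, without advancing time (a new reading comes with each control period).
- get_image(name): name is "scene" or "top" or "wrist"; returns a dict with "img" (400x640x3 uint8, red, green, blue), "vfov" (degrees; the focal length in pixels is half the picture's height over the tangent of half this angle, whatever the lens; pixels are square), "cx", "cy" (the principal point, pixels), "dist" ([k1, k2, p1, p2, k3] as OpenCV has them; the pictures are not rectified), "R" (3x3) and "t" (3): a world point X has camera coordinates R X + t. Camera axes: x right, y down, z forward; pixel columns grow to the right and rows downward; lengths in mm; the calibration is good to about 2 mm. A picture is of the moment at which its call begins. There is no depth.
- ctrl.sign_off(): hands the job in; it is judged then, once.
Trained networks look in the newest picture that a camera, given by its name, has taken for a name from the list of things; names that differ only in an ending like _2 or _b are one class to them, and where a whole thing is asked for, a point or a joint stands for the part that bears it (a point fixed in the world has none). Each returns a list of dicts, best first, with "conf" (0 to 1); they miss things now and then, are a little off and sometimes report something else, mostly with a low value. They report only what shows in the picture. A call takes as long as a camera call. They do not tell look-alikes from the thing itself.
- finder.trace(camera, query): "region" (400x640 bool, what is visible of it).
- finder.landmark_of(camera, query): "point" ([x, y, z] in mm, in world coordinates, good to about 4 mm: a listed point, or the origin of a listed thing).
The state is a dict: "clock": time; "joints": joint angles; "qd": joint speeds; "effort": joint torques, N m; "tcp_pos": TCP position; "eef_rot": TCP orientation; "wrist_force": force on the tool from outside, world axes, zero at the start; "wrist_torque": the same for the moment, N m; "width": opening from 0.0 (shut) to 1.0 (fully open); "finger_force": force on a finger pad.
Only numpy, scipy, OpenCV 4.12 (cv2) and the standard library are available. Lean on these libraries where they do the work, as an engineer would, in place of code of your own. Each camera call takes 0.05 s, during which the arm holds its last target. There are 200 camera calls.

## Working session

There is one attempt and no reset: what is moved stays moved. The work goes in short steps, Python scripts to look and compute and a tool call to move; the robot and the scene stay as the last step left them, time stands still between calls to the robot, and variables do not carry over. Pictures are saved under pics/ and viewed, at most 14 in all, crops included, and the job is handed in when it is done.

Besides the shell and the picture viewer there is one more tool, called after "Request:" as name(argument=value, ...), one argument or row to a line, values as JSON. drive_tool: Moves the arm, as the interface text tells. Its arguments: {"type":"object","properties":{"targets":{"type":"array"}},"required":["targets"]}

```bash
mkdir -p pics
cat > h.py <<'E'
import numpy as np, cv2, sys
from workcell import ctrl, get_image, finder
def save(cam,name):
    d=get_image(cam); cv2.imwrite(f'pics/{name}.png',d['img'][:,:,::-1]); return d
def K(d):
    f=200/np.tan(np.radians(d['vfov'])/2); return np.array([[f,0,d['cx']],[0,f,d['cy']],[0,0,1.]])
def atz(d,uv,z):
    n=cv2.undistortPoints(np.array([[uv]],float),K(d),np.array(d['dist'],float))[0,0]
    R=np.array(d['R']);t=np.array(d['t']).ravel();c=-R.T@t;r=R.T@np.array([n[0],n[1],1]);return c+r*(z-c[2])/r[2]
def proj(d,X):
    p,_=cv2.projectPoints(np.array([X],float),cv2.Rodrigues(np.array(d['R'],float))[0],np.array(d['t'],float),K(d),np.array(d['dist'],float));return p[0,0]
E
python3 - <<'E'
from h import *
for c in ['scene','top']: save(c,c+'0')
for q in ['jig','v_middle','v_left','v_right','strap_hinge','strap_grip','gauge_pillar','bolt_grip','probe_grip','lock_grip','rack','spindle0','mug','jar']:
  for c in ['top','scene']:
    print(q,c,[(round(r['conf'],2),np.round(r['point']).tolist()) for r in finder.landmark_of(c,q)][:7])
s=ctrl.state();print(s)
E
```

```text
jig top [(0.83, [518.0, -137.0, -1.0])]
jig scene [(0.74, [517.0, -138.0, 1.0])]
v_middle top [(0.78, [521.0, -139.0, 54.0]), (0.59, [489.0, 6.0, 81.0])]
v_middle scene [(0.86, [520.0, -140.0, 55.0]), (0.17, [611.0, -71.0, 142.0])]
v_left top [(0.93, [512.0, -75.0, 56.0])]
v_left scene [(0.62, [515.0, -68.0, 52.0])]
v_right top [(0.94, [520.0, -206.0, 59.0])]
v_right scene [(0.73, [518.0, -207.0, 53.0])]
strap_hinge top [(0.65, [489.0, 8.0, 82.0])]
strap_hinge scene [(0.77, [486.0, 12.0, 82.0])]
strap_grip top []
strap_grip scene [(0.84, [688.0, -119.0, 118.0])]
gauge_pillar top [(0.71, [612.0, -72.0, 141.0])]
gauge_pillar scene [(0.74, [609.0, -74.0, 144.0])]
bolt_grip top [(0.6, [420.0, -267.0, 130.0])]
bolt_grip scene [(0.7, [518.0, -138.0, 0.0]), (0.69, [420.0, -270.0, 128.0])]
probe_grip top [(0.58, [629.0, -46.0, 215.0])]
probe_grip scene [(0.64, [630.0, -49.0, 216.0])]
lock_grip top [(0.56, [557.0, -44.0, 195.0])]
lock_grip scene [(0.51, [560.0, -41.0, 194.0])]
rack top [(0.97, [466.0, 308.0, 3.0]), (0.21, [590.0, -433.0, 1.0])]
rack scene [(0.61, [467.0, 310.0, -3.0]), (0.32,
[... 605 characters left out ...]
clock': 1.5, 'joints': array([ 1.1167716 ,  0.41112735, -0.01272472,  1.59620374,  0.00563726,
        1.1343012 , -0.08221372]), 'qd': array([ 0.00146525,  0.00217717, -0.00052175,  0.00143763, -0.00265132,
        0.00180001,  0.00028991]), 'effort': array([ 2.27595151e-04, -6.00398684e+01,  6.81427214e-01, -2.99733692e+01,
        1.39621535e-02,  2.01140814e-03, -1.09494579e-05]), 'tcp_pos': array([ 235.19340215, -579.05804783,  211.07877493]), 'eef_rot': array([-3.14159064e+00,  2.37012882e-05,  3.85858775e-01]), 'wrist_force': array([ 0.37996225, -0.32491146,  0.521181  ]), 'wrist_torque': array([ 0.0361808 , -0.01499566,  0.04315659]), 'finger_force': 0.0, 'width': 0.9971730768436339}
```

View pics/top0.png

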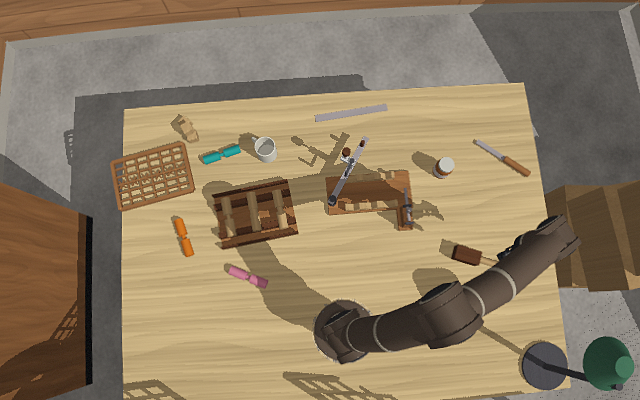

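View pics/scene0.png

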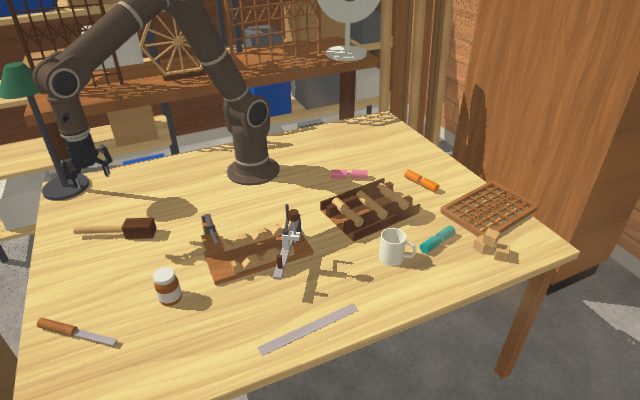

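Three spindles are in the rack, near (475,211), (470,311) and (458,408). The pink, orange and turquoise ones are look-alikes. The jig yaw is about 0.025 and the strap is at about 1.0. I'll do the bolt first.

Request:
drive_tool(
  targets=[
    [0.0854, [0.02, 0.034, 0], -2.3],
    [0.0854, [0.02, 0.034, 0], -2.3],
    [0.0854, [0.02, 0.034, 0], -2.3],
    [0.0854, [0.02, 0.034, 0], -2.3],
    [0.0854, [0.02, 0.034, 0], -2.3],
    [0.0854, [0.02, 0.034, 0], -2.3],
    [0.0854, [0.02, 0.034, 0], -2.3],
    [0.0854, [0.02, 0.034, 0], -2.3],
    [0.0854, [0.02, 0.034, 0], -2.3],
    [0.0854, [0, 0, 0], 0],
  ],
)

```text
clock: 2.33
tcp_pos: [419.7, -265.3, 211.6]
eef_rot: [-3.139, -0.003, 0.032]
wrist_force: [0.3, 0.3, -0.9]
width: 1.002
finger_force: 0.0
```

```bash
cat >> h.py <<'E'
def lm(c,q,n=3):
    for r in finder.landmark_of(c,q)[:n]: print(q,c,round(r['conf'],2),np.round(r['point'],1).tolist())
def st():
    s=ctrl.state();print('t',round(s['clock'],2),'tcp',np.round(s['tcp_pos'],1),'rot',np.round(s['eef_rot'],3),'F',np.round(s['wrist_force'],1),'w',round(s['width']*85.4,1),'ff',round(s['finger_force'],1))
E
python3 - <<'E'
from h import *
save('wrist','w1')
for q in ['bolt_grip','v_middle','v_right','strap_grip']: lm('wrist',q)
st()
E
```

```text
bolt_grip wrist 0.68 [518.6, -137.8, 53.4]
bolt_grip wrist 0.62 [415.5, -263.5, 131.4]
v_middle wrist 0.61 [517.7, -136.7, 53.4]
v_right wrist 0.87 [522.3, -209.2, 57.2]
t 2.58 tcp [ 414.4 -274.4  211.1] rot [3.141 0.    0.023] F [ 0.2 -0.7 -0.3] w 85.4 ff 0.0
```

View pics/w1.png

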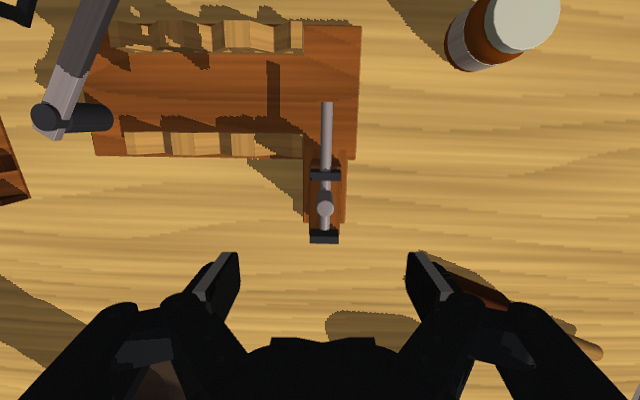

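The wrist view shows the knob top at pixel (325,208), with the bar running upward along the jig's x between two dark brackets. The jig base edges are clear, so I'll measure from those.

Run:
```python
from h import *
d=get_image('wrist')
print('knob',atz(d,(325,207),140)); 
for p in [(361,26),(355,160),(96,156)]: print('base corner',p,atz(d,p,20))
print('bar tip',atz(d,(327,102),105),'brackets',atz(d,(325,174),115),atz(d,(325,236),115))
lm('top','jig',1);lm('top','v_right',1);lm('top','bolt_grip',2)
```

```text
knob [ 414.21856186 -277.22400249  140.        ]
base corner (361, 26) [ 588.11802167 -313.80075877   20.        ]
base corner (355, 160) [ 439.24652516 -315.05484184   20.        ]
base corner (96, 156) [437.83053187  12.21558621  20.        ]
bar tip [ 502.10238063 -277.07931304  105.        ] brackets [ 438.43063409 -276.82052599  115.        ] [ 376.49031894 -278.40937683  115.        ]
jig top 0.83 [518.1, -136.9, -1.4]
v_right top 0.94 [520.5, -205.7, 58.9]
bolt_grip top 0.6 [420.5, -267.2, 129.5]
```

The picture was taken while the arm was still settling. I'll repeat the measurement at rest.

Run:
```python
from h import *
d=get_image('wrist'); st()
d=save('wrist','w2'); 
for q in ['bolt_grip','v_middle','v_right','jig','v_left']: lm('wrist',q)
st()
```

```text
t 2.83 tcp [ 414.7 -273.9  211. ] rot [3.142 0.    0.023] F [-0.3 -0.9  0.2] w 85.4 ff 0.0
bolt_grip wrist 0.93 [420.5, -263.9, 129.2]
bolt_grip wrist 0.43 [584.3, -433.6, -0.5]
v_middle wrist 0.9 [515.6, -139.1, 54.5]
v_right wrist 0.68 [517.3, -206.1, 58.6]
jig wrist 0.83 [517.6, -139.8, 1.2]
v_left wrist 0.56 [522.9, -69.4, 53.6]
t 3.13 tcp [ 415.1 -273.2  211.1] rot [ 3.142 -0.     0.024] F [0.8 0.  0.8] w 85.1 ff 0.0
```

View pics/w2.png

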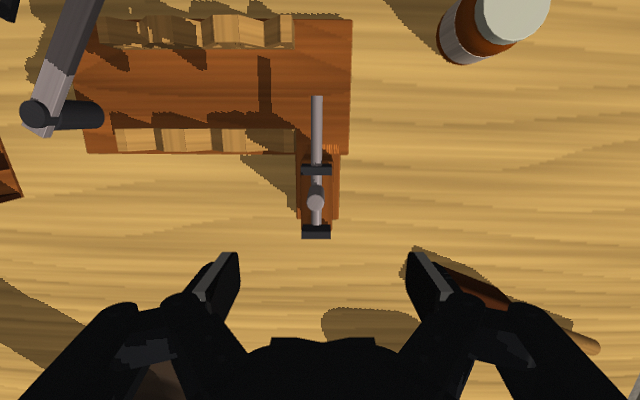

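The knob top is now at (315,201) and the base corners are at (352,20), (348,153) and (87,152).

Run:
```python
from h import *
d=get_image('wrist')
print('knob',atz(d,(315,200),140)); 
for p in [(352,20),(348,153),(87,152)]: print('base corner',p,atz(d,p,20))
print('bar tip',atz(d,(317,96),107),'brackets',atz(d,(315,168),115),atz(d,(316,232),115))
st()
```

```text
knob [ 421.03107544 -267.18482129  140.        ]
base corner (352, 20) [ 594.61910034 -301.90058121   20.        ]
base corner (348, 153) [ 448.50529117 -304.50922127   20.        ]
base corner (87, 152) [442.98891145  24.54747482  20.        ]
bar tip [ 507.56667013 -266.60321422  107.        ] brackets [ 444.52928187 -266.13878984  115.        ] [ 381.26936241 -268.20746485  115.        ]
t 3.18 tcp [ 415.2 -273.1  211.1] rot [ 3.142 -0.     0.024] F [ 0.2  0.8 -0.1] w 85.5 ff 0.0
```

Request:
drive_tool(
  targets=[
    [0.0854, [0.003, 0.003, -0.02], 0],
    [0.0854, [0.003, 0.003, -0.02], 0],
    [0.0854, [0, 0, -0.02], 0],
    [0.0854, [0, 0, -0.02], 0],
    [0.0854, [0, 0, -0.015], 0],
    [0.04, [0, 0, 0], 0],
    [0.0, [0, 0, 0], 0],
    [0.0, [0, 0, 0], 0],
    [0.0, [0, 0, 0], 0],
    [0.0, [0, 0, 0], 0],
  ],
)

```text
clock: 4.02
tcp_pos: [421.8, -267.4, 117.2]
eef_rot: [3.141, -0.002, 0.024]
wrist_force: [0.7, -1.3, -0.6]
width: 0.297
finger_force: 0.0
```

```bash
python3 -c "
from h import *
st()"
```

```text
t 4.02 tcp [ 421.8 -267.4  117.2] rot [ 3.141e+00 -2.000e-03  2.400e-02] F [ 0.7 -1.3 -0.6] w 25.4 ff 0.0
```

Request:
drive_tool(
  targets=[
    [0.0, [0, 0, 0], 0],
    [0.0, [0, 0, 0], 0],
    [0.0, [0, 0, 0], 0],
    [0.0, [0, 0, 0], 0],
    [0.0, [-0.006, 0, 0], 0],
    [0.0, [-0.006, 0, 0], 0],
    [0.0, [-0.006, 0, 0], 0],
    [0.0, [-0.006, 0, 0], 0],
    [0.0, [0, 0, 0], 0],
  ],
)

```text
clock: 4.77
tcp_pos: [396.6, -267.7, 117.1]
eef_rot: [3.14, -0.001, 0.024]
wrist_force: [-0.7, -0.3, 7.8]
width: 0.124
finger_force: 59.6
```

Request:
drive_tool(
  targets=[
    [0.0, [-0.005, 0, 0], 0],
    [0.0, [-0.004, -0.001, 0], 0],
    [0.0, [-0.003, 0, 0], 0],
    [0.0, [0, 0, 0], 0],
    [0.0, [0, 0, 0], 0],
    [0.0, [0, 0, 0], 0],
  ],
)

```text
clock: 5.27
tcp_pos: [390.2, -267.9, 117.4]
eef_rot: [3.14, -0.009, 0.026]
wrist_force: [15.9, 1.4, -4.2]
width: 0.123
finger_force: 59.1
```

Request:
drive_tool(
  targets=[
    [0.0, [-0.003, 0, 0], 0],
    [0.0, [-0.003, 0, 0], 0],
    [0.0, [0, 0, 0], 0],
    [0.0, [0, 0, 0], 0],
  ],
)

```text
clock: 5.6
tcp_pos: [389.9, -267.9, 117.8]
eef_rot: [3.137, -0.019, 0.029]
wrist_force: [35.0, 1.8, -19.9]
width: 0.122
finger_force: 58.6
```

```bash
python3 -c "
from h import *
st(); save('wrist','w3')"
```

```text
t 5.6 tcp [ 389.9 -267.9  117.8] rot [ 3.137 -0.019  0.029] F [ 35.    1.8 -19.9] w 10.4 ff 58.6
```

View pics/w3.png

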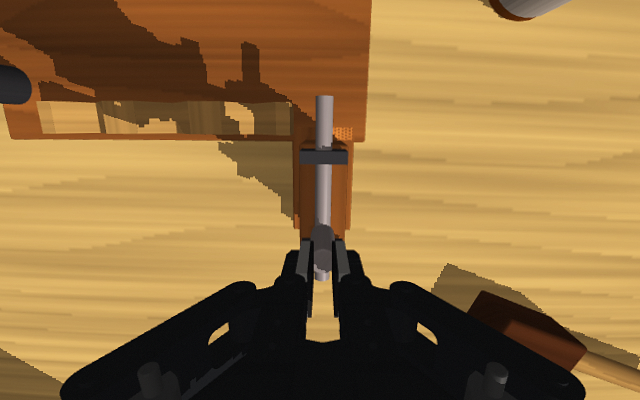

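Request:
drive_tool(
  targets=[
    [0.0, [0.006, 0, 0], 0],
    [0.0, [0, 0, 0], 0],
    [0.05, [0, 0, 0], 0],
    [0.05, [0, 0, 0], 0],
    [0.05, [0, 0, 0], 0],
    [0.05, [0, 0, 0], 0],
    [0.05, [-0.01, 0, 0.03], 0],
    [0.05, [-0.02, 0, 0.03], 0],
    [0.05, [-0.02, 0, 0.03], 0],
    [0.05, [0, 0, 0], 0],
  ],
)

```text
clock: 6.48
tcp_pos: [333.4, -269.9, 210.6]
eef_rot: [3.138, -0.003, 0.021]
wrist_force: [0.2, -0.5, -0.2]
width: 0.588
finger_force: 0.0
```

Request:
drive_tool(
  targets=[
    [0.05, [0, 0, 0], 0],
    [0.05, [0, 0, 0], 0],
    [0.05, [0, 0, 0], 0],
  ],
)

```text
clock: 6.73
tcp_pos: [334.9, -267.6, 205.0]
eef_rot: [-3.141, 0.001, 0.025]
wrist_force: [-0.5, 0.1, -0.1]
width: 0.586
finger_force: 0.0
```

```bash
python3 -c "
from h import *
st(); save('wrist','w4'); lm('wrist','bolt_grip'); lm('top','bolt_grip')"
```

```text
t 6.73 tcp [ 334.9 -267.6  205. ] rot [-3.141e+00  1.000e-03  2.500e-02] F [-0.5  0.1 -0.1] w 50.1 ff 0.0
bolt_grip wrist 0.93 [386.5, -266.5, 129.9]
bolt_grip top 0.6 [420.5, -267.2, 129.5]
```

View pics/w4.png

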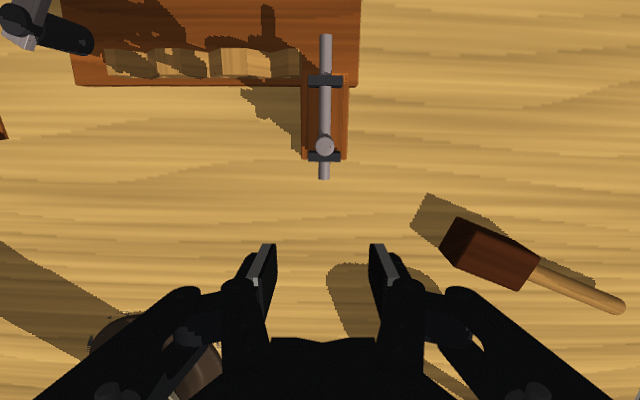

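The knob now sits right at the rear bracket, at about (325,145), having moved roughly 34 mm from its start. I'll check the number and then deal with the strap.

```bash
python3 -c "
from h import *
d=get_image('wrist'); print(atz(d,(325,144),140), 'bar tip',atz(d,(326,35),107),'br',atz(d,(325,80),115),atz(d,(324,155),115))
get_image('scene');get_image('top');
for c in ['scene','top']:
  for q in ['strap_grip','gauge_pillar','probe_grip','lock_grip']: lm(c,q,1)"
```

```text
[ 388.82272285 -268.75841686  140.        ] bar tip [ 474.60464789 -267.42435245  107.        ] br [ 438.97284769 -267.53352691  115.        ] [ 377.13243485 -268.36739634  115.        ]
strap_grip scene 0.7 [692.9, -122.1, 117.5]
gauge_pillar scene 0.87 [609.9, -69.2, 141.6]
probe_grip scene 0.65 [629.3, -48.0, 215.8]
lock_grip scene 0.61 [561.2, -43.6, 197.2]
strap_grip top 0.88 [691.5, -118.1, 114.0]
gauge_pillar top 0.84 [614.5, -74.3, 143.1]
probe_grip top 0.66 [613.6, -70.0, 139.8]
lock_grip top 0.41 [556.7, -42.0, 192.0]
```

I'll nudge the knob with shut fingers above the brackets, to be sure the bolt is at its stop.

Request:
drive_tool(
  targets=[
    [0.0, [0.03, 0, 0], 0],
    [0.0, [0.03, 0, 0], 0],
    [0.0, [0.03, -0.001, 0], 0],
    [0.0, [0.005, 0, -0.02], 0],
    [0.0, [0, 0, -0.03], 0],
    [0.0, [0, 0, -0.03], 0],
    [0.0, [0, 0, 0], 0],
    [0.0, [0, 0, 0], 0],
    [0.0, [-0.006, 0, 0], 0],
  ],
)

```text
clock: 8.18
tcp_pos: [425.6, -269.3, 127.5]
eef_rot: [3.141, -0.002, 0.025]
wrist_force: [0.2, -0.4, -0.1]
width: 0.001
finger_force: 0.0
```

Request:
drive_tool(
  targets=[
    [0.0, [-0.006, 0, 0], 0],
    [0.0, [-0.006, 0, 0], 0],
    [0.0, [-0.003, 0, 0], 0],
    [0.0, [-0.003, 0, 0], 0],
    [0.0, [0, 0, 0], 0],
    [0.0, [0, 0, 0], 0],
  ],
)

```text
clock: 8.68
tcp_pos: [406.2, -269.2, 126.5]
eef_rot: [3.141, -0.001, 0.024]
wrist_force: [1.0, 0.1, 0.5]
width: -0.004
finger_force: 0.0
```

Request:
drive_tool(
  targets=[
    [0.0, [-0.003, 0, 0], 0],
    [0.0, [-0.002, 0, 0], 0],
    [0.0, [0, 0, 0], 0],
    [0.0, [0, 0, 0], 0],
  ],
)

```text
clock: 9.02
tcp_pos: [401.1, -269.0, 126.0]
eef_rot: [-3.141, 0.0, 0.024]
wrist_force: [-0.0, 0.4, -0.1]
width: -0.0
finger_force: 0.0
```

Request:
drive_tool(
  targets=[
    [0.0, [-0.003, 0, 0], 0],
    [0.0, [-0.003, 0, 0], 0],
    [0.0, [0, 0, 0], 0],
    [0.0, [0, 0, 0], 0],
    [0.0, [0, 0, 0], 0],
  ],
)

```text
clock: 9.43
tcp_pos: [395.2, -269.1, 126.2]
eef_rot: [3.142, -0.0, 0.024]
wrist_force: [1.2, 0.2, 0.2]
width: 0.003
finger_force: 0.0
```

Request:
drive_tool(
  targets=[
    [0.0, [-0.003, 0, 0], 0],
    [0.0, [-0.002, 0, 0], 0],
    [0.0, [0, 0, 0], 0],
    [0.0, [0, 0, 0], 0],
    [0.0, [0, 0, 0], 0],
  ],
)

```text
clock: 9.85
tcp_pos: [390.3, -269.1, 126.2]
eef_rot: [3.141, -0.0, 0.025]
wrist_force: [-0.5, 0.9, -1.0]
width: 0.0
finger_force: 0.0
```

```bash
python3 -c "
from h import *
st(); save('wrist','w5')"
```

```text
t 9.85 tcp [ 390.3 -269.1  126.2] rot [ 3.141 -0.     0.025] F [-0.5  0.9 -1. ] w 0.0 ff 0.0
```

View pics/w5.png

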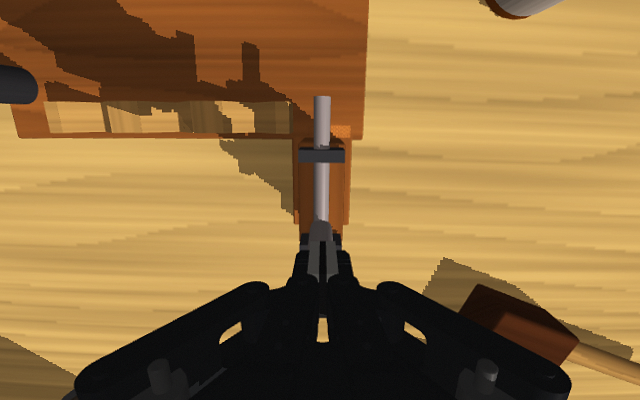

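```bash
python3 -c "
from h import *
d=get_image('wrist'); print('bar tip',atz(d,(322,96),107),'br',atz(d,(322,155),115),'base edge',atz(d,(366,137),20))
print('exp knob top',proj(d,(388.8,-267.7,140)),proj(d,(375,-268,140)),'tip',proj(d,(474.6,-267.4,107)))
st()"
```

```text
bar tip [ 476.40268887 -267.29042434  107.        ] br [ 441.82901073 -268.14713778  115.        ] base edge [ 448.15710377 -308.65411931   20.        ]
exp knob top [318.92326443 252.29451018] [318.93834246 273.38392502] tip [322.10819987  99.14749664]
t 9.95 tcp [ 390.3 -269.1  126.1] rot [ 3.142 -0.     0.025] F [ 0.4 -0.3 -0.7] w 0.4 ff 0.0
```

```bash
python3 -c "
import cv2
a=cv2.imread('pics/w3.png')[190:330,250:400];b=cv2.imread('pics/w5.png')[190:330,250:400]
cv2.imwrite('pics/c.png',cv2.resize(cv2.hconcat([a,b]),None,fx=2.6,fy=2.6,interpolation=2))"
```

```text
(no output)
```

View pics/c.png

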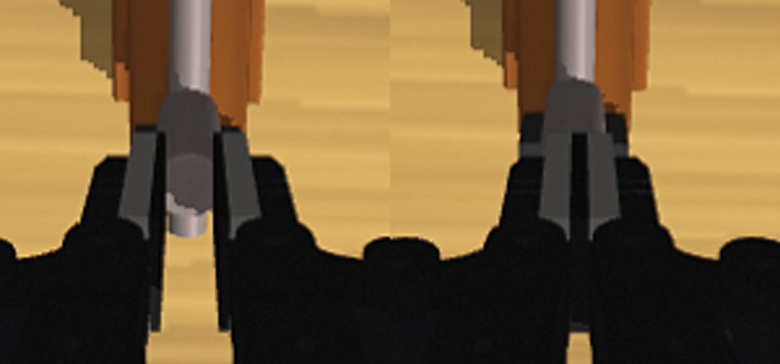

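```bash
python3 -c "
from h import *
d=get_image('wrist'); R=np.array(d['R']);t=np.array(d['t']).ravel();print('cam',-R.T@t)
for z in (126,135,145): print(proj(d,(390.3,-269,z)))
print(proj(d,(388.8,-267.7,140)),proj(d,(388.8,-267.7,125)))"
```

```text
cam [ 462.64156182 -267.9610286   289.52827501]
[321.3446467  240.15498975]
[321.28235787 246.31773687]
[321.20530336 253.9437275 ]
[318.94219614 252.32391697] [319.23266627 241.65226673]
```

Request:
drive_tool(
  targets=[
    [0.0, [0, 0, 0.02], 0],
    [0.0, [0, 0, 0.03], 0],
    [0.0, [0, 0, 0.03], 0],
    [0.0, [-0.02, 0, 0.01], 0],
    [0.0, [-0.03, 0, 0], 0],
    [0.0, [-0.005, 0, -0.01], 0],
    [0.0, [0, 0, 0], 0],
    [0.0, [0, 0, 0], 0],
    [0.0, [0, 0, 0], 0],
  ],
)

```text
clock: 10.75
tcp_pos: [336.1, -269.0, 206.3]
eef_rot: [3.142, -0.001, 0.025]
wrist_force: [0.1, -0.0, -0.5]
width: 0.002
finger_force: 0.0
```

```bash
python3 -c "
from h import *
st(); d=get_image('wrist');d=save('wrist','w6'); lm('wrist','bolt_grip')
a=cv2.imread('pics/w4.png')[20:200,260:400];b=cv2.imread('pics/w6.png')[20:200,260:400]
cv2.imwrite('pics/c2.png',cv2.resize(cv2.hconcat([a,b]),None,fx=2.6,fy=2.6,interpolation=2))"
```

```text
t 10.75 tcp [ 336.1 -269.   206.3] rot [ 3.142e+00 -1.000e-03  2.500e-02] F [ 0.1 -0.  -0.5] w 0.2 ff 0.0
bolt_grip wrist 0.63 [384.5, -266.8, 127.5]
```

View pics/c2.png

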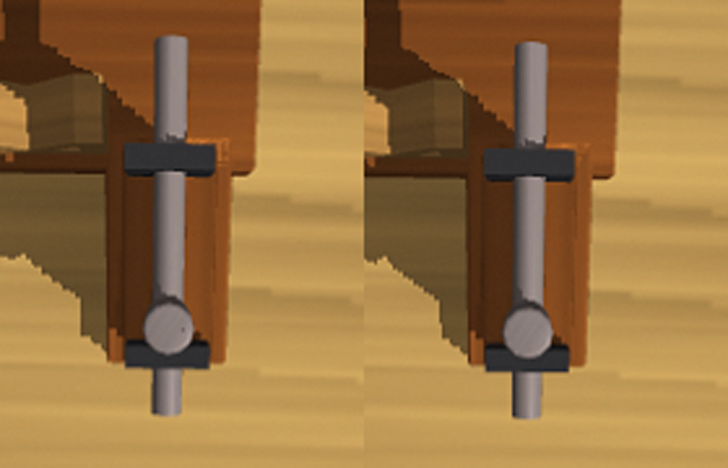

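```bash
cat > k.py <<'E'
from h import *
d=get_image('wrist'); s=ctrl.state(); R=np.array(d['R']);c0=-R.T@np.array(d['t']).ravel()
def at(tcp): 
    e=dict(d); c=c0+np.array(tcp)-s['tcp_pos']; e['t']=-R@c; return e
A=at((415.2,-273.1,211.1)); B=at((334.9,-267.6,205)); C=at((336.1,-269,206.3))
for z in (95,100,105): print('bar',z,atz(A,(317,96),z)[:2],atz(B,(326,35),z)[:2],'brF',atz(A,(315,168),z)[:2],atz(B,(325,80),z)[:2],'brR',atz(A,(316,232),z)[:2],atz(B,(324,155),z)[:2])
for z in (120,130,140): print('knob',z,atz(A,(315,200),z)[:2],atz(B,(325,144),z)[:2])
d=save('scene','s1'); print('scene knob',proj(d,(387,-268,140)),proj(d,(387,-268,122)))
i=cv2.imread('pics/s1.png')[190:290,170:320]; cv2.imwrite('pics/c3.png',cv2.resize(i,None,fx=5,fy=5,interpolation=2))
E
python3 k.py
```

```text
bar 95 [ 508.71549961 -266.21688921] [ 477.9553165  -267.56130914] brF [ 441.44153461 -265.61448845] [ 441.66688976 -267.71468106] brR [ 373.29223509 -267.91773099] [ 374.89659923 -268.63462057]
bar 100 [ 508.33990994 -266.31975887] [ 476.66562937 -267.54133904] brF [ 442.26905722 -265.72813131] [ 441.04065186 -267.69190691] brR [ 375.33852426 -267.99018318] [ 375.49110034 -268.59502747]
bar 105 [ 507.96432028 -266.42262853] [ 475.37594223 -267.52136894] brF [ 443.09657983 -265.84177416] [ 440.41441396 -267.66913276] brR [ 377.38481343 -268.06263537] [ 376.08560145 -268.55543437]
knob 120 [ 415.572594   -266.73278343] [ 387.30117729 -269.04089254]
knob 130 [ 418.40629394 -266.93846202] [ 388.11059339 -268.9373893 ]
knob 140 [ 421.23999387 -267.14414062] [ 388.92000949 -268.83388606]
scene knob [204.06403051 208.87746586] [204.94385072 213.25806942]
```

View pics/c3.png

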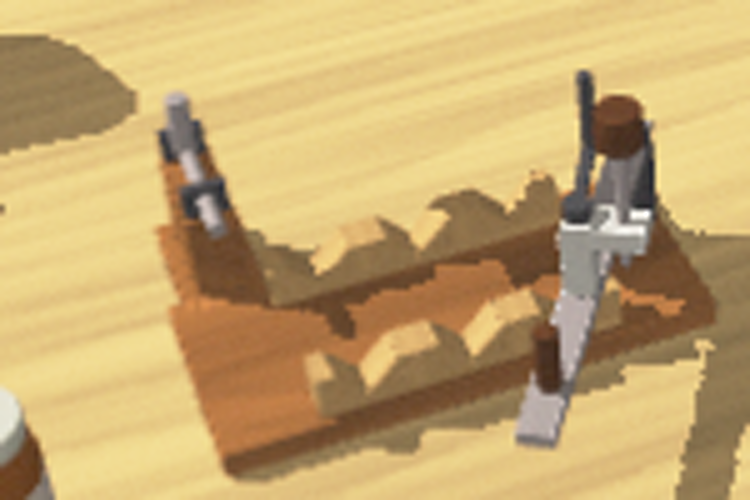

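The knob top is confirmed at about 140 mm and the brackets at about 100 mm, so the hard stop was the bolt's own and it is fully back after about 32 mm. Now the strap peg.

Request:
drive_tool(
  targets=[
    [0.06, [0.035, 0.015, 0], -3.4],
    [0.06, [0.035, 0.015, 0], -3.4],
    [0.06, [0.035, 0.015, 0], -3.4],
    [0.06, [0.035, 0.015, 0], -3.4],
    [0.06, [0.035, 0.015, 0], -3.4],
    [0.06, [0.035, 0.015, 0], -3.4],
    [0.06, [0.035, 0.015, 0], -3.4],
    [0.06, [0.035, 0.015, 0], -3.4],
    [0.06, [0.035, 0.015, 0], -3.4],
    [0.06, [0.035, 0.015, 0], -3.4],
  ],
)

```text
clock: 11.83
tcp_pos: [686.9, -117.9, 205.6]
eef_rot: [3.141, 0.0, -0.572]
wrist_force: [1.1, -0.7, 0.7]
width: 0.704
finger_force: 0.0
```

Request:
drive_tool(
  targets=[
    [0.06, [0, 0, 0], 0],
    [0.06, [0, 0, 0], 0],
    [0.06, [0, 0, 0], 0],
    [0.06, [0, 0, 0], 0],
    [0.06, [0, 0, 0], 0],
    [0.06, [0, 0, 0], 0],
  ],
)

```text
clock: 12.33
tcp_pos: [684.6, -120.3, 206.8]
eef_rot: [3.141, -0.001, -0.57]
wrist_force: [0.3, -0.4, 0.6]
width: 0.701
finger_force: 0.0
```

```bash
python3 -c "
from h import *
st(); save('wrist','w7')
for q in ['strap_grip','gauge_pillar','probe_grip']: lm('wrist',q,2)
r=finder.trace('wrist','strap_grip')
print(len(r))"
```

```text
t 12.33 tcp [ 684.6 -120.3  206.8] rot [ 3.141e+00 -1.000e-03 -5.700e-01] F [ 0.3 -0.4  0.6] w 59.8 ff 0.0
strap_grip wrist 0.77 [691.3, -118.2, 122.5]
gauge_pillar wrist 0.84 [614.2, -69.2, 140.8]
gauge_pillar wrist 0.59 [520.7, -138.0, 2.5]
2
```

View pics/w7.png

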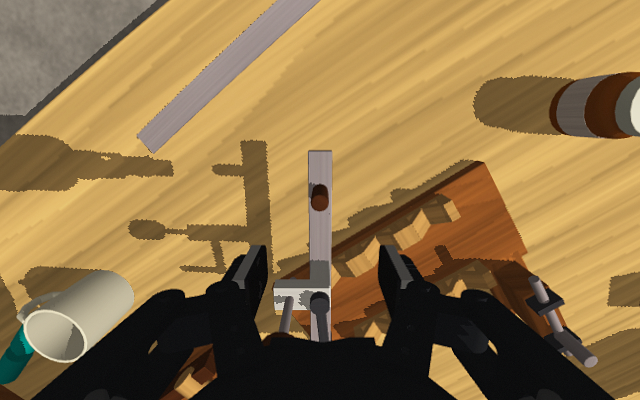

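The peg top shows at about (319,203), and the strap is nearly vertical in the image, so the tool yaw matches the strap.

```bash
python3 -c "
from h import *
d=get_image('wrist'); st(); p=atz(d,(319,203),135); print(p)
print('strap end',atz(d,(309,151),84),atz(d,(331,151),84))
h=np.array([487,9]); v=p[:2]-h; print(np.hypot(*v),np.arctan2(v[0],-v[1]))"
```

```text
t 12.63 tcp [ 685.1 -119.3  206.3] rot [-3.142 -0.    -0.569] F [-0.2  0.2 -0.4] w 60.2 ff 0.0
[ 689.31276104 -119.31673152  135.        ]
strap end [ 727.81108707 -131.53291312   84.        ] [ 715.99323977 -150.00532117   84.        ]
239.57386515751193 1.0055734450180014
```

Request:
drive_tool(
  targets=[
    [0.06, [0.004, 0, -0.03], 0],
    [0.06, [0, 0, -0.03], 0],
    [0.06, [0, 0, -0.03], 0],
    [0.06, [0, 0, -0.017], 0],
    [0.04, [0, 0, 0], 0],
    [0.0, [0, 0, 0], 0],
    [0.0, [0, 0, 0], 0],
    [0.0, [0, 0, 0], 0],
    [0.0, [0, 0, 0], 0],
    [0.0, [0, 0, 0], 0],
  ],
)

```text
clock: 13.47
tcp_pos: [690.3, -119.6, 101.4]
eef_rot: [-3.141, -0.003, -0.569]
wrist_force: [-1.9, -0.9, 6.7]
width: 0.155
finger_force: 58.8
```

Request:
drive_tool(
  targets=[
    [0.0, [0, 0, 0], 0],
    [0.0, [0, 0, 0], 0],
    [0.0, [0, 0, 0], 0],
    [0.0, [0, 0, 0], 0],
    [0.0, [0, 0, 0], 0],
  ],
)

```text
clock: 13.88
tcp_pos: [690.3, -119.5, 101.4]
eef_rot: [-3.141, -0.003, -0.569]
wrist_force: [-1.1, -1.1, 6.5]
width: 0.154
finger_force: 58.8
```

Request:
drive_tool(
  targets=[
    [0.0, [0.007, 0.0115, 0.002], 3.2],
    [0.0, [0.0063, 0.012, 0], 3.2],
    [0.0, [0.0055, 0.0123, 0], 3.2],
    [0.0, [0.0049, 0.0126, 0], 3.2],
    [0.0, [0.0041, 0.0128, 0], 3.2],
    [0.0, [0.0034, 0.013, 0], 3.2],
    [0.0, [0.0027, 0.0132, 0], 3.2],
    [0.0, [0.0019, 0.0134, 0], 3.2],
    [0.0, [0.0011, 0.0134, 0], 3.2],
    [0.0, [0.0004, 0.0136, 0], 3.2],
  ],
)

```text
clock: 14.72
tcp_pos: [727.5, 4.8, 101.5]
eef_rot: [3.137, -0.002, -0.011]
wrist_force: [1.8, -8.3, -2.9]
width: 0.151
finger_force: 59.5
```

Request:
drive_tool(
  targets=[
    [0.0, [0, 0, 0], 0],
    [0.0, [0, 0, 0], 0],
    [0.0, [0, 0, 0], 0],
  ],
)

```text
clock: 14.97
tcp_pos: [727.5, 9.4, 101.5]
eef_rot: [-3.14, -0.002, -0.011]
wrist_force: [5.5, 1.8, -4.4]
width: 0.15
finger_force: 59.3
```

Request:
drive_tool(
  targets=[
    [0.05, [0, 0, 0], 0],
    [0.05, [0, 0, 0], 0],
    [0.05, [0, 0, 0], 0],
    [0.06, [0, 0, 0.03], 0],
    [0.07, [0, 0, 0.041], 0],
    [0.0854, [0, 0, 0.041], 0],
    [0.0854, [0, 0, 0.041], 0],
    [0.0854, [-0.03, 0.022, 0.01], 0],
    [0.0854, [-0.034, 0.025, 0], 0.5],
    [0.0854, [-0.034, 0.025, 0], 0.5],
  ],
)

```text
clock: 15.8
tcp_pos: [628.6, 80.3, 265.5]
eef_rot: [-3.141, -0.002, 0.005]
wrist_force: [0.4, 1.2, -0.6]
width: 1.0
finger_force: 0.0
```

Request:
drive_tool(
  targets=[
    [0.0854, [-0.034, 0.025, 0], 0.5],
    [0.0854, [-0.034, 0.025, 0], 0.5],
    [0.0854, [-0.034, 0.025, 0], 0.5],
    [0.0854, [-0.034, 0.025, -0.02], 0.5],
    [0.0854, [-0.034, 0.025, -0.03], 0],
    [0.0854, [0, 0, -0.03], 0],
    [0.0854, [0, 0, 0], 0],
    [0.0854, [0, 0, 0], 0],
    [0.0854, [0, 0, 0], 0],
    [0.0854, [0, 0, 0], 0],
  ],
)

```text
clock: 16.63
tcp_pos: [472.7, 196.1, 193.7]
eef_rot: [-3.141, -0.002, 0.04]
wrist_force: [0.8, 0.6, 0.4]
width: 0.998
finger_force: 0.0
```

```bash
cat >> h.py <<'E'
def spin(d,show=None):
    """measure spindles in given wrist/top picture via trace: axis midline at z=38"""
    pass
E
python3 -c "
from h import *
st(); d=save('wrist','w8'); lm('wrist','spindle0',6); lm('wrist','rack',1)
print([ (round(r['conf'],2),int(r['region'].sum())) for r in finder.trace('wrist','spindle0')])
get_image('top');lm('top','spindle0',6); lm('top','rack',1);lm('top','strap_grip',1);lm('top','probe_grip',1);lm('top','lock_grip',1)"
```

```text
t 16.63 tcp [472.7 196.1 193.7] rot [-3.141e+00 -2.000e-03  4.000e-02] F [0.8 0.6 0.4] w 85.2 ff 0.0
spindle0 wrist 0.97 [455.7, 409.5, 39.0]
spindle0 wrist 0.93 [395.0, 588.4, 14.7]
spindle0 wrist 0.91 [476.3, 311.2, 37.8]
spindle0 wrist 0.6 [471.2, 211.3, 39.1]
rack wrist 0.72 [464.1, 306.6, -0.9]
[(0.96, 3287), (0.87, 4085), (0.73, 4128)]
spindle0 top 0.84 [710.5, 429.8, 18.7]
spindle0 top 0.83 [220.9, 350.8, 15.5]
spindle0 top 0.82 [393.7, 586.5, 18.2]
spindle0 top 0.78 [456.2, 407.8, 39.0]
spindle0 top 0.77 [472.8, 314.2, 40.2]
spindle0 top 0.69 [472.9, 208.6, 41.1]
rack top 0.63 [463.3, 311.5, -0.7]
strap_grip top 0.93 [726.2, 11.4, 115.4]
probe_grip top 0.61 [640.3, 36.1, 213.9]
lock_grip top 0.47 [572.7, 3.6, 192.8]
```

View pics/w8.png

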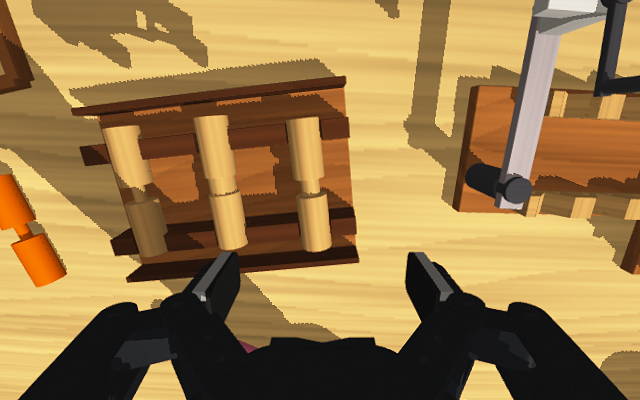

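The three rack spindles, left to right, have necks near (141,193), (224,190) and (311,187). The near (right-hand) one has axis ends at about (304,119) and (314,248).

```bash
python3 -c "
from h import *
d=get_image('wrist'); st(); d=get_image('wrist'); st(); cv2.imwrite('pics/w9.png',d['img'][:,:,::-1])
for r in finder.trace('wrist','spindle0'):
    ys,xs=np.nonzero(r['region']); pts=np.array([atz(d,(x,y),50)[:2] for x,y in zip(xs[::5],ys[::5])])
    (c,wh,a)=cv2.minAreaRect(pts.astype(np.float32)); m=pts.mean(0); u,s,v=np.linalg.svd(pts-m); b=v[0]*np.sign(v[0][0])
    print(round(r['conf'],2),np.round(c),np.round(wh),'mean',np.round(m),'yaw',round(np.arctan2(b[1],b[0]),3), 'px',xs.mean().round(),ys.mean().round(), xs.min(),xs.max(),ys.min(),ys.max())
lm('wrist','spindle0',4)
"
```

```text
t 17.18 tcp [470.9 196.6 192.1] rot [-3.142 -0.     0.042] F [0.1 1.1 0.2] w 85.8 ff 0.0
t 17.23 tcp [470.9 196.6 192.1] rot [3.142 0.    0.042] F [-0.7  0.2  1. ] w 85.0 ff 0.0
0.92 [471. 209.] [151.  35.] mean [477. 210.] yaw 0.15 px 310.0 180.0 286 331 115 249
0.81 [470. 307.] [152.  37.] mean [475. 308.] yaw 0.125 px 221.0 179.0 192 247 113 247
0.75 [456. 403.] [152.  42.] mean [462. 405.] yaw 0.128 px 136.0 186.0 101 166 123 255
0.57 [403. 555.] [139.  53.] mean [397. 550.] yaw 0.168 px 26.0 235.0 0 63 173 284
spindle0 wrist 0.97 [469.3, 209.7, 42.4]
spindle0 wrist 0.93 [391.3, 590.4, 16.0]
spindle0 wrist 0.81 [475.3, 310.7, 37.0]
spindle0 wrist 0.7 [454.0, 405.6, 41.5]
```

Request:
drive_tool(
  targets=[
    [0.0854, [-0.008, 0.003, -0.03], 2.6],
    [0.0854, [-0.008, 0.003, -0.035], 2.7],
    [0.0854, [-0.009, 0.0035, -0.035], 0],
    [0.0854, [0, 0, -0.035], 0],
    [0.0854, [0, 0, -0.03], 0],
    [0.0854, [0, 0, -0.008], 0],
    [0.04, [0, 0, 0], 0],
    [0.0, [0, 0, 0], 0],
    [0.0, [0, 0, 0], 0],
    [0.0, [0, 0, 0], 0],
  ],
)

```text
clock: 18.17
tcp_pos: [447.3, 206.7, 20.9]
eef_rot: [-3.141, -0.003, 0.134]
wrist_force: [0.4, -0.1, 0.4]
width: 0.457
finger_force: 0.0
```

Request:
drive_tool(
  targets=[
    [0.0, [0, 0, 0], 0],
    [0.0, [0, 0, 0], 0],
    [0.0, [0, 0, 0], 0],
    [0.0, [0, 0, 0.02], 0],
    [0.0, [0, 0, 0.02], 0],
    [0.0, [0, 0, 0.02], 0],
  ],
)

```text
clock: 18.67
tcp_pos: [446.0, 206.1, 80.8]
eef_rot: [-3.141, -0.001, 0.135]
wrist_force: [0.2, -0.5, -0.9]
width: 0.362
finger_force: 58.1
```

Request:
drive_tool(
  targets=[
    [0.0, [0, 0, 0.04], 0],
    [0.0, [0, -0.01, 0.04], 0],
    [0.0, [0.005, -0.01, 0.04], -0.6],
    [0.0, [0.005, -0.015, 0.038], -0.6],
    [0.0, [0.005, -0.038, 0.02], -0.6],
    [0.0, [0.005, -0.038, 0], -0.6],
    [0.0, [0.005, -0.038, 0], -0.6],
    [0.0, [0.005, -0.038, 0], -0.6],
    [0.0, [0.005, -0.038, 0], -0.6],
    [0.0, [0.005, -0.038, 0], -0.6],
  ],
)

```text
clock: 19.5
tcp_pos: [485.5, -57.4, 257.8]
eef_rot: [3.141, -0.002, 0.05]
wrist_force: [0.6, 0.0, -1.1]
width: 0.361
finger_force: 58.1
```

Request:
drive_tool(
  targets=[
    [0.0, [0.004, -0.038, 0], -0.6],
    [0.0, [0.004, -0.038, 0], -0.6],
    [0.0, [0.004, -0.036, 0], -0.6],
    [0.0, [0, 0, -0.04], 0],
    [0.0, [0, 0, -0.04], 0],
    [0.0, [0, 0, -0.03], 0],
    [0.0, [0, 0, 0], 0],
    [0.0, [0, 0, 0], 0],
    [0.0, [0, 0, 0], 0],
    [0.0, [0, 0, 0], 0],
  ],
)

```text
clock: 20.33
tcp_pos: [499.5, -167.8, 149.1]
eef_rot: [3.14, -0.004, 0.019]
wrist_force: [-0.7, 0.3, -1.0]
width: 0.362
finger_force: 58.1
```

Request:
drive_tool(
  targets=[
    [0.0, [0, 0, 0], 0],
    [0.0, [0, 0, 0], 0],
  ],
)

```text
clock: 20.5
tcp_pos: [498.7, -167.7, 148.1]
eef_rot: [3.141, -0.003, 0.019]
wrist_force: [-0.3, 0.7, -2.4]
width: 0.36
finger_force: 58.1
```

```bash
python3 -c "
from h import *
st(); d=save('wrist','w10'); st()
for q in ['spindle0','v_middle','v_left','v_right','jig']: lm('wrist',q,3)
np.savez('d10.npz',**{k:v for k,v in d.items() if k!='img'})
i=cv2.imread('pics/w10.png'); cv2.imwrite('pics/w10z.png',cv2.resize(i[100:400,120:520],None,fx=2,fy=2))
"
```

```text
t 20.5 tcp [ 498.7 -167.7  148.1] rot [ 3.141e+00 -3.000e-03  1.900e-02] F [-0.3  0.7 -2.4] w 30.8 ff 58.1
t 20.55 tcp [ 498.5 -167.7  147.7] rot [ 3.141e+00 -2.000e-03  1.900e-02] F [-0.6  0.6 -2. ] w 30.7 ff 58.1
spindle0 wrist 0.92 [523.7, -168.7, 167.9]
v_middle wrist 0.94 [518.6, -137.6, 52.2]
v_left wrist 0.92 [519.4, -71.5, 55.5]
v_right wrist 0.96 [519.1, -211.2, 56.6]
jig wrist 0.63 [521.5, -142.9, -0.1]
```

View pics/w10z.png

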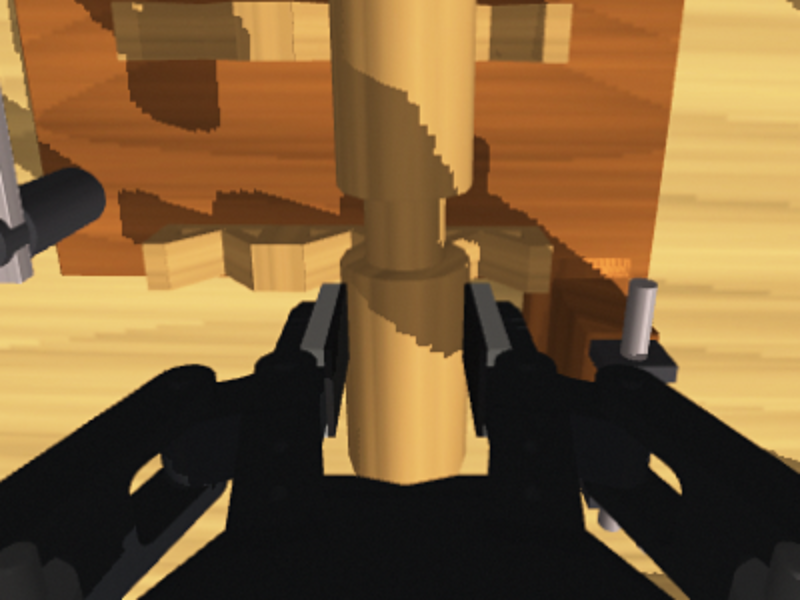

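```bash
python3 -c "
from h import *
d={k:v for k,v in np.load('d10.npz').items()}
f=lambda x,y:(120+x/2,100+y/2)
za=167;zt=185
print('far rim top',atz(d,f(405,200),zt),'sides',atz(d,f(338,186),za),atz(d,f(473,186),za))
print('near rim top',atz(d,f(405,276),zt),'sides',atz(d,f(341,260),za),atz(d,f(469,258),za))
print('near base edge',atz(d,f(62,275),20),atz(d,f(648,278),20))
# notch beam near: face tops z51 ; seat bottoms
g=get_image('wrist'); st(); print(np.round(-np.array(g['R']).T@np.array(g['t']).ravel(),1), np.round(-np.array(d['R']).T@np.array(d['t']).ravel(),1))
"
```

```text
far rim top [ 535.19729792 -167.62023645  185.        ] sides [ 533.63567222 -150.04711281  167.        ] [ 534.3285349  -185.52951742  167.        ]
near rim top [ 516.1569957  -167.99573172  185.        ] sides [ 512.79257625 -150.57852968  167.        ] [ 514.05984076 -185.52664588  167.        ]
near base edge [441.55651653  23.12071265  20.        ] [ 446.37454292 -305.46938726   20.        ]
t 20.85 tcp [ 497.7 -167.5  146.4] rot [3.142 0.    0.019] F [-0.3 -0.3 -1.1] w 30.9 ff 58.1
[ 570.2 -166.8  309.9] [ 570.7 -166.8  311.7]
```

Request:
drive_tool(
  targets=[
    [0.0, [-0.005, 0.014, 0], 0],
    [0.0, [0, 0.014, 0], 0],
    [0.0, [0, 0, -0.025], 0],
    [0.0, [0, 0, -0.025], 0],
    [0.0, [0, 0, -0.025], 0],
    [0.0, [0, 0, -0.02], 0],
    [0.0, [0, 0, 0], 0],
    [0.0, [0, 0, 0], 0],
    [0.0, [0, 0, 0], 0],
    [0.0, [0, 0, 0], 0],
  ],
)

```text
clock: 21.68
tcp_pos: [493.8, -139.6, 52.9]
eef_rot: [3.141, -0.002, 0.019]
wrist_force: [0.3, -1.0, -0.1]
width: 0.362
finger_force: 58.1
```

```bash
python3 -c "
from h import *
st()"
```

```text
t 21.68 tcp [ 493.8 -139.6   52.9] rot [ 3.141e+00 -2.000e-03  1.900e-02] F [ 0.3 -1.  -0.1] w 30.9 ff 58.1
```

Request:
drive_tool(
  targets=[
    [0.0, [0, 0, -0.005], 0],
    [0.0, [0, 0, -0.005], 0],
    [0.0, [0, 0, -0.003], 0],
    [0.0, [0, 0, 0], 0],
    [0.0, [0, 0, 0], 0],
    [0.0, [0, 0, 0], 0],
  ],
)

```text
clock: 22.18
tcp_pos: [493.3, -139.6, 39.1]
eef_rot: [3.142, -0.001, 0.018]
wrist_force: [-1.6, 1.2, 7.7]
width: 0.361
finger_force: 60.2
```

Request:
drive_tool(
  targets=[
    [0.0, [0, 0, -0.001], 0],
    [0.0, [0, 0, 0], 0],
    [0.0, [0, 0, 0], 0],
  ],
)

```text
clock: 22.43
tcp_pos: [493.3, -139.6, 39.0]
eef_rot: [3.141, -0.001, 0.018]
wrist_force: [-5.2, 2.3, 18.8]
width: 0.365
finger_force: 62.7
```

Request:
drive_tool(
  targets=[
    [0.06, [0, 0, 0.001], 0],
    [0.06, [0, 0, 0], 0],
    [0.06, [0, 0, 0], 0],
    [0.06, [0, 0, 0.01], 0],
    [0.06, [0, 0, 0.035], 0],
    [0.06, [0, 0, 0.038], 0],
    [0.0854, [0, 0, 0.038], 0],
    [0.0854, [0, 0, 0.038], 0],
    [0.0854, [-0.002, 0.02, 0.03], 0],
    [0.0854, [-0.005, 0.04, 0], 0.6],
  ],
)

```text
clock: 23.27
tcp_pos: [489.2, -83.7, 234.2]
eef_rot: [3.138, -0.01, 0.022]
wrist_force: [1.6, 0.5, -0.3]
width: 1.001
finger_force: 0.0
```

```bash
cat >> h.py <<'E'
def spins(cam='wrist',zz=50):
    d=get_image(cam); out=[]
    for r in finder.trace(cam,'spindle0'):
        ys,xs=np.nonzero(r['region']); pts=np.array([atz(d,(x,y),zz)[:2] for x,y in zip(xs[::5],ys[::5])])
        (c,wh,a)=cv2.minAreaRect(pts.astype(np.float32)); m=pts.mean(0); b=np.linalg.svd(pts-m)[2][0]; b=b*np.sign(b[0])
        print(round(r['conf'],2),'rect',np.round(c,1),np.round(wh),'yaw',round(np.arctan2(b[1],b[0]),3),'px',xs.min(),xs.max(),ys.min(),ys.max(),'rgb',d['img'][r['region']].mean(0).round())
E
python3 -c "
from h import *
st(); get_image('top'); lm('top','spindle0',8)"
```

```text
t 23.27 tcp [489.2 -83.7 234.2] rot [ 3.138 -0.01   0.022] F [ 1.6  0.5 -0.3] w 85.5 ff 0.0
spindle0 top 0.75 [713.9, 430.0, 18.9]
spindle0 top 0.68 [470.7, 313.6, 38.5]
spindle0 top 0.57 [389.6, 588.1, 18.7]
spindle0 top 0.56 [459.5, 407.0, 39.5]
```

Request:
drive_tool(
  targets=[
    [0.0854, [-0.003, 0.041, 0], 0.6],
    [0.0854, [-0.003, 0.041, 0], 0.6],
    [0.0854, [-0.003, 0.041, 0], 0.6],
    [0.0854, [-0.003, 0.041, 0], 0.6],
    [0.0854, [-0.003, 0.041, 0], 0.6],
    [0.0854, [-0.003, 0.041, 0], 0.6],
    [0.0854, [-0.003, 0.041, 0], 0.6],
    [0.0854, [-0.003, 0.041, -0.02], 0.6],
    [0.0854, [-0.003, 0.041, -0.02], 0.6],
    [0.0854, [0, 0, 0], 0.6],
  ],
)

```text
clock: 24.2
tcp_pos: [455.1, 289.3, 188.0]
eef_rot: [-3.139, 0.005, 0.144]
wrist_force: [-1.4, 0.1, -0.3]
width: 0.999
finger_force: 0.0
```

Request:
drive_tool(
  targets=[
    [0.0854, [0, 0, 0], 0],
    [0.0854, [0, 0, 0], 0],
    [0.0854, [0, 0, 0], 0],
    [0.0854, [0, 0, 0], 0],
    [0.0854, [0, 0, 0], 0],
    [0.0854, [0, 0, 0], 0],
  ],
)

```text
clock: 24.7
tcp_pos: [459.8, 281.3, 191.5]
eef_rot: [3.141, -0.001, 0.133]
wrist_force: [0.4, 0.5, 0.1]
width: 0.993
finger_force: 0.0
```

```bash
python3 -c "
from h import *
st(); spins(); lm('wrist','spindle0',4)"
```

```text
t 24.7 tcp [459.8 281.3 191.5] rot [ 3.141e+00 -1.000e-03  1.330e-01] F [0.4 0.5 0.1] w 84.8 ff 0.0
0.92 rect [456.1 406.4] [153.  39.] yaw 0.152 px 182 230 103 241 rgb [168. 128.  71.]
0.84 rect [469.5 309.5] [151.  37.] yaw 0.126 px 279 314 103 240 rgb [205. 161.  89.]
0.79 rect [401.  562.8] [144.  48.] yaw 0.284 px 30 110 141 263 rgb [225. 106.   5.]
0.77 rect [256.6 349.1] [76. 41.] yaw 1.103 px 225 283 309 347 rgb [174.  86. 103.]
spindle0 wrist 0.97 [456.7, 409.4, 40.1]
spindle0 wrist 0.71 [221.9, 350.1, 19.2]
spindle0 wrist 0.66 [472.9, 307.8, 39.5]
spindle0 wrist 0.55 [392.2, 589.7, 15.7]
```

Request:
drive_tool(
  targets=[
    [0.0854, [-0.005, 0.008, -0.03], 0],
    [0.0854, [-0.005, 0.008, -0.035], 0],
    [0.0854, [-0.005, 0.008, -0.035], 0],
    [0.0854, [0, 0, -0.035], 0],
    [0.0854, [0, 0, -0.03], 0],
    [0.0854, [0, 0, -0.008], 0],
    [0.04, [0, 0, 0], 0],
    [0.0, [0, 0, 0], 0],
    [0.0, [0, 0, 0], 0],
    [0.0, [0, 0, 0], 0],
  ],
)

```text
clock: 25.68
tcp_pos: [445.6, 307.0, 19.9]
eef_rot: [-3.14, -0.003, 0.134]
wrist_force: [0.1, -0.5, 0.7]
width: 0.458
finger_force: 0.0
```

Request:
drive_tool(
  targets=[
    [0.0, [0, 0, 0], 0],
    [0.0, [0, 0, 0], 0],
    [0.0, [0, 0, 0], 0],
    [0.0, [0, 0, 0.02], 0],
    [0.0, [0, 0, 0.02], 0],
    [0.0, [0, 0, 0.02], 0],
  ],
)

```text
clock: 26.18
tcp_pos: [444.4, 306.3, 79.7]
eef_rot: [-3.141, -0.001, 0.134]
wrist_force: [0.0, 0.4, -1.1]
width: 0.366
finger_force: 60.1
```

Request:
drive_tool(
  targets=[
    [0.0, [0, 0, 0.04], 0],
    [0.0, [0, 0, 0.04], 0],
    [0.0, [0, -0.014, 0.04], 0],
    [0.0, [0.003, -0.038, 0.035], -0.5],
    [0.0, [0.003, -0.038, 0.02], -0.5],
    [0.0, [0.004, -0.038, 0], -0.5],
    [0.0, [0.004, -0.038, 0], -0.5],
    [0.0, [0.004, -0.038, 0], -0.5],
    [0.0, [0.004, -0.038, 0], -0.5],
    [0.0, [0.004, -0.038, 0], -0.5],
  ],
)

```text
clock: 27.02
tcp_pos: [469.4, 33.2, 246.3]
eef_rot: [3.141, -0.003, 0.073]
wrist_force: [1.2, 0.4, -1.2]
width: 0.371
finger_force: 60.1
```

Request:
drive_tool(
  targets=[
    [0.0, [0.004, -0.038, 0], -0.5],
    [0.0, [0.004, -0.038, 0], -0.5],
    [0.0, [0.004, -0.038, 0], -0.5],
    [0.0, [0.004, -0.038, 0], -0.5],
    [0.0, [0.004, -0.038, 0], -0.5],
    [0.0, [0.004, -0.038, 0], -0.6],
    [0.0, [0, 0, -0.04], 0],
    [0.0, [0, 0, -0.04], 0],
    [0.0, [0, 0, -0.03], 0],
    [0.0, [0, 0, 0], 0],
  ],
)

```text
clock: 27.85
tcp_pos: [489.7, -192.0, 130.3]
eef_rot: [-3.139, 0.008, 0.019]
wrist_force: [-0.2, 0.4, -0.2]
width: 0.368
finger_force: 60.0
```

Request:
drive_tool(
  targets=[
    [0.0, [0, 0, 0], 0],
    [0.0, [0, 0, 0], 0],
    [0.0, [0, 0, 0], 0],
    [0.0, [0, 0, 0], 0],
    [0.0, [0, 0, 0], 0],
    [0.0, [0, 0, 0], 0],
  ],
)

```text
clock: 28.35
tcp_pos: [494.2, -193.1, 135.9]
eef_rot: [3.141, -0.002, 0.019]
wrist_force: [-0.2, 0.6, -1.4]
width: 0.367
finger_force: 60.1
```

```bash
python3 -c "
from h import *
d=save('wrist','w11'); st(); d=get_image('wrist')
for q in ['spindle0','v_middle','v_left','v_right','jig']: lm('wrist',q,3)
np.savez('d11.npz',**{k:v for k,v in d.items() if k!='img'})
# held spindle: find neck by width profile from trace
s=ctrl.state(); 
for r in finder.trace('wrist','spindle0'):
    ys,xs=np.nonzero(r['region']); print(round(r['conf'],2),xs.min(),xs.max(),ys.min(),ys.max())
    if xs.min()<320<xs.max() and ys.max()>250:
        print([(y,int(xs[ys==y].min()),int(xs[ys==y].max())) for y in range(180,252,3) if (ys==y).any()])
"
```

```text
t 28.4 tcp [ 494.  -193.1  135.6] rot [ 3.141e+00 -1.000e-03  1.900e-02] F [-0.1 -1.1 -2.3] w 31.3 ff 60.1
spindle0 wrist 0.76 [516.0, -139.0, 58.3]
spindle0 wrist 0.7 [521.9, -193.0, 151.6]
v_middle wrist 0.64 [517.3, -135.0, 57.2]
v_left wrist 0.77 [521.9, -70.5, 52.4]
jig wrist 0.71 [520.5, -140.0, 3.3]
0.9 284 360 50 341
[(180, 288, 356), (183, 288, 356), (186, 288, 356), (189, 288, 356), (192, 289, 355), (195, 292, 353), (198, 295, 350), (201, 296, 350), (204, 295, 350), (207, 295, 350), (210, 295, 350), (213, 295, 350), (216, 295, 349), (219, 295, 349), (222, 295, 349), (225, 293, 352), (228, 291, 354), (231, 290, 355), (234, 290, 355), (237, 290, 355), (240, 291, 354), (243, 293, 352), (246, 293, 352), (249, 293, 352)]
0.87 234 283 80 262
```

Request:
drive_tool(
  targets=[
    [0.0, [0, -0.0145, 0], 0],
    [0.0, [0, 0, 0], 0],
    [0.0, [0, 0, -0.025], 0],
    [0.0, [0, 0, -0.025], 0],
    [0.0, [0, 0, -0.025], 0],
    [0.0, [0, 0, -0.01], 0],
    [0.0, [0, 0, -0.005], 0],
    [0.0, [0, 0, 0], 0],
    [0.0, [0, 0, 0], 0],
    [0.0, [0, 0, 0], 0],
  ],
)

```text
clock: 29.58
tcp_pos: [494.6, -207.7, 46.1]
eef_rot: [3.141, -0.002, 0.019]
wrist_force: [0.1, -0.9, -1.9]
width: 0.371
finger_force: 60.1
```

Request:
drive_tool(
  targets=[
    [0.0, [0, 0, -0.003], 0],
    [0.0, [0, 0, -0.002], 0],
    [0.0, [0, 0, 0], 0],
    [0.0, [0, 0, 0], 0],
    [0.0, [0, 0, 0], 0],
  ],
)

```text
clock: 30.0
tcp_pos: [493.7, -207.5, 39.9]
eef_rot: [3.141, -0.0, 0.019]
wrist_force: [-0.1, 0.3, 0.2]
width: 0.372
finger_force: 60.1
```

Request:
drive_tool(
  targets=[
    [0.0, [0, 0, -0.001], 0],
    [0.0, [0, 0, -0.001], 0],
    [0.0, [0, 0, 0], 0],
    [0.0, [0, 0, 0], 0],
  ],
)

```text
clock: 30.33
tcp_pos: [493.9, -207.6, 38.2]
eef_rot: [3.141, -0.001, 0.019]
wrist_force: [-1.1, 1.3, 5.0]
width: 0.371
finger_force: 61.4
```

Request:
drive_tool(
  targets=[
    [0.06, [0, 0, 0], 0],
    [0.06, [0, 0, 0], 0],
    [0.06, [0, 0, 0], 0],
    [0.06, [0, 0, 0.01], 0],
    [0.06, [0, 0, 0.035], 0],
    [0.06, [0, 0, 0.04], 0],
    [0.0854, [0, 0, 0.04], 0],
    [0.0854, [0, 0.02, 0.04], 0],
    [0.0854, [-0.002, 0.035, 0.03], 0],
    [0.0854, [-0.003, 0.04, 0], 0.5],
  ],
)

```text
clock: 31.17
tcp_pos: [491.7, -118.9, 233.9]
eef_rot: [3.138, -0.01, 0.023]
wrist_force: [1.7, -0.2, -0.1]
width: 1.0
finger_force: 0.0
```

Request:
drive_tool(
  targets=[
    [0.0854, [-0.003, 0.041, 0], 0.5],
    [0.0854, [-0.003, 0.041, 0], 0.5],
    [0.0854, [-0.003, 0.041, 0], 0.5],
    [0.0854, [-0.003, 0.041, 0], 0.5],
    [0.0854, [-0.003, 0.041, 0], 0.5],
    [0.0854, [-0.003, 0.041, 0], 0.5],
    [0.0854, [-0.003, 0.041, 0], 0.5],
    [0.0854, [-0.003, 0.041, 0], 0.5],
    [0.0854, [-0.003, 0.041, 0], 0.5],
    [0.0854, [-0.003, 0.041, 0], 0.5],
  ],
)

```text
clock: 32.0
tcp_pos: [458.3, 294.6, 228.1]
eef_rot: [3.141, -0.001, 0.115]
wrist_force: [1.1, -0.8, 0.8]
width: 0.994
finger_force: 0.0
```

Request:
drive_tool(
  targets=[
    [0.0854, [-0.003, 0.041, -0.015], 0.6],
    [0.0854, [-0.003, 0.041, -0.02], 0.6],
    [0.0854, [0, 0, 0], 0],
    [0.0854, [0, 0, 0], 0],
    [0.0854, [0, 0, 0], 0],
    [0.0854, [0, 0, 0], 0],
    [0.0854, [0, 0, 0], 0],
  ],
)

```text
clock: 32.58
tcp_pos: [454.3, 367.8, 195.6]
eef_rot: [3.141, -0.002, 0.134]
wrist_force: [0.4, 0.0, -0.0]
width: 1.003
finger_force: 0.0
```

```bash
python3 -c "
from h import *
st(); spins(); lm('wrist','spindle0',4); get_image('top'); lm('top','spindle0',8)"
```

```text
t 32.58 tcp [454.3 367.8 195.6] rot [ 3.141e+00 -2.000e-03  1.340e-01] F [ 0.4  0.  -0. ] w 85.6 ff 0.0
0.89 rect [400. 571.] [143.  40.] yaw 0.282 px 104 174 147 266 rgb [233. 113.   3.]
0.69 rect [455.6 408.4] [152.  36.] yaw 0.154 px 266 304 110 244 rgb [170. 131.  73.]
0.66 rect [517.7  26.6] [136.  93.] yaw 0.312 px 570 639 108 232 rgb [125.  76.  38.]
0.61 rect [259.1 369.2] [96. 40.] yaw 1.283 px 265 339 304 341 rgb [192.  96. 118.]
spindle0 wrist 0.89 [455.0, 409.7, 41.2]
spindle0 wrist 0.84 [393.4, 591.7, 13.8]
spindle0 wrist 0.72 [220.8, 347.9, 19.2]
spindle0 top 0.88 [713.3, 426.4, 18.8]
spindle0 top 0.77 [519.9, -204.5, 56.2]
spindle0 top 0.75 [518.4, -139.1, 56.0]
spindle0 top 0.67 [387.7, -268.5, 129.5]
spindle0 top 0.65 [221.2, 350.1, 17.9]
spindle0 top 0.6 [455.9, 407.6, 41.3]
spindle0 top 0.56 [393.8, 587.8, 16.8]
```

Request:
drive_tool(
  targets=[
    [0.0854, [-0.008, 0.012, -0.03], 0],
    [0.0854, [-0.008, 0.012, -0.035], 0],
    [0.0854, [-0.007, 0.012, -0.035], 0],
    [0.0854, [0, 0, -0.035], 0],
    [0.0854, [0, 0, -0.03], 0],
    [0.0854, [0, 0, -0.01], 0],
    [0.04, [0, 0, 0], 0],
    [0.0, [0, 0, 0], 0],
    [0.0, [0, 0, 0], 0],
    [0.0, [0, 0, 0], 0],
  ],
)

```text
clock: 33.67
tcp_pos: [431.5, 406.2, 21.9]
eef_rot: [-3.14, -0.003, 0.136]
wrist_force: [-0.1, -0.1, 0.5]
width: 0.452
finger_force: 0.0
```

Request:
drive_tool(
  targets=[
    [0.0, [0, 0, 0], 0],
    [0.0, [0, 0, 0], 0],
    [0.0, [0, 0, 0], 0],
    [0.0, [0, 0, 0.02], 0],
    [0.0, [0, 0, 0.02], 0],
    [0.0, [0, 0, 0.02], 0],
  ],
)

```text
clock: 34.17
tcp_pos: [430.4, 405.3, 81.5]
eef_rot: [-3.141, -0.001, 0.136]
wrist_force: [0.1, 0.4, -0.7]
width: 0.355
finger_force: 58.1
```

Request:
drive_tool(
  targets=[
    [0.0, [0, 0, 0.04], 0],
    [0.0, [0, 0, 0.04], 0],
    [0.0, [0, -0.015, 0.04], 0],
    [0.0, [0.005, -0.0385, 0.035], -0.5],
    [0.0, [0.005, -0.0385, 0.025], -0.5],
    [0.0, [0.005, -0.0385, 0], -0.5],
    [0.0, [0.005, -0.0385, 0], -0.6],
    [0.0, [0.005, -0.0385, 0], -0.6],
    [0.0, [0.005, -0.0385, 0], -0.6],
    [0.0, [0.005, -0.0385, 0], -0.6],
  ],
)

```text
clock: 35.0
tcp_pos: [463.6, 130.8, 250.6]
eef_rot: [-3.142, -0.003, 0.068]
wrist_force: [1.3, 0.1, -1.2]
width: 0.355
finger_force: 58.1
```

Request:
drive_tool(
  targets=[
    [0.0, [0.005, -0.0385, 0], -0.6],
    [0.0, [0.005, -0.0385, 0], -0.6],
    [0.0, [0.005, -0.0385, 0], -0.6],
    [0.0, [0.005, -0.0385, 0], -0.6],
    [0.0, [0.006, -0.0385, 0], -0.5],
    [0.0, [0, 0, 0], 0],
    [0.0, [0, 0, 0], 0],
    [0.0, [0, 0, -0.04], 0],
    [0.0, [0, 0, -0.04], 0],
    [0.0, [0, 0, -0.03], 0],
  ],
)

```text
clock: 35.83
tcp_pos: [489.2, -58.2, 138.0]
eef_rot: [-3.141, -0.001, 0.019]
wrist_force: [0.1, -0.4, -1.6]
width: 0.354
finger_force: 58.1
```

Request:
drive_tool(
  targets=[
    [0.0, [0, 0, 0], 0],
    [0.0, [0, 0, 0], 0],
    [0.0, [0, 0, 0], 0],
    [0.0, [0, 0, 0], 0],
    [0.0, [0, 0, 0], 0],
    [0.0, [0, 0, 0], 0],
  ],
)

```text
clock: 36.33
tcp_pos: [490.7, -59.8, 140.7]
eef_rot: [3.141, -0.003, 0.018]
wrist_force: [-0.2, 0.1, -1.1]
width: 0.351
finger_force: 58.0
```

```bash
python3 -c "
from h import *
d=save('wrist','w12'); st()
for q in ['spindle0','v_left','jig']: lm('wrist',q,3)
for r in finder.trace('wrist','spindle0'):
    ys,xs=np.nonzero(r['region']); print(round(r['conf'],2),xs.min(),xs.max(),ys.min(),ys.max())
    if xs.min()<320<xs.max() and ys.max()>250:
        print([(y,int(xs[ys==y].min()),int(xs[ys==y].max())) for y in range(180,252,3) if (ys==y).any()])
"
```

```text
t 36.38 tcp [490.4 -59.9 140.3] rot [ 3.141e+00 -2.000e-03  1.700e-02] F [ 0.9 -0.2 -1.5] w 30.6 ff 58.0
spindle0 wrist 0.96 [519.2, -140.6, 57.2]
spindle0 wrist 0.71 [222.1, 349.6, 20.9]
spindle0 wrist 0.57 [512.6, -60.4, 158.3]
jig wrist 0.9 [519.5, -141.8, 1.1]
0.88 0 61 353 399
0.8 387 443 81 259
0.59 282 358 51 341
[(180, 288, 355), (183, 288, 355), (186, 288, 355), (189, 288, 355), (192, 289, 354), (195, 291, 351), (198, 298, 341), (201, 309, 334), (204, 310, 334), (207, 310, 334), (210, 310, 334), (213, 310, 334), (216, 310, 334), (219, 302, 342), (222, 295, 349), (225, 292, 352), (228, 291, 354), (231, 290, 354), (234, 290, 355), (237, 291, 355), (240, 292, 354), (243, 294, 351), (246, 294, 351), (249, 295, 350)]
```

Request:
drive_tool(
  targets=[
    [0.0, [0.0015, -0.012, 0], 0],
    [0.0, [0, 0, 0], 0],
    [0.0, [0, 0, -0.025], 0],
    [0.0, [0, 0, -0.025], 0],
    [0.0, [0, 0, -0.025], 0],
    [0.0, [0, 0, -0.012], 0],
    [0.0, [0, 0, -0.006], 0],
    [0.0, [0, 0, 0], 0],
    [0.0, [0, 0, 0], 0],
    [0.0, [0, 0, 0], 0],
  ],
)

```text
clock: 37.42
tcp_pos: [492.1, -71.8, 47.1]
eef_rot: [3.141, -0.002, 0.018]
wrist_force: [-0.3, 0.6, -0.3]
width: 0.35
finger_force: 58.1
```

Request:
drive_tool(
  targets=[
    [0.0, [0, 0, -0.003], 0],
    [0.0, [0, 0, -0.002], 0],
    [0.0, [0, 0, 0], 0],
    [0.0, [0, 0, 0], 0],
    [0.0, [0, 0, 0], 0],
  ],
)

```text
clock: 37.83
tcp_pos: [491.3, -72.0, 41.3]
eef_rot: [3.141, -0.0, 0.017]
wrist_force: [-0.4, -0.4, -0.9]
width: 0.355
finger_force: 58.1
```

Request:
drive_tool(
  targets=[
    [0.0, [0, 0, -0.002], 0],
    [0.0, [0, 0, -0.001], 0],
    [0.0, [0, 0, 0], 0],
    [0.0, [0, 0, 0], 0],
  ],
)

```text
clock: 38.17
tcp_pos: [491.7, -71.7, 39.9]
eef_rot: [3.141, -0.001, 0.017]
wrist_force: [-6.7, 2.2, 20.5]
width: 0.356
finger_force: 64.0
```

Request:
drive_tool(
  targets=[
    [0.06, [0, 0, 0.001], 0],
    [0.06, [0, 0, 0], 0],
    [0.06, [0, 0, 0], 0],
    [0.06, [0, 0, 0.01], 0],
    [0.06, [0, 0, 0.035], 0],
    [0.06, [0, 0, 0.04], 0],
    [0.06, [0, 0, 0.04], 0],
    [0.06, [-0.015, -0.02, 0.04], 0],
    [0.06, [-0.02, -0.03, 0.03], 0],
    [0.06, [-0.015, -0.02, 0], 0],
  ],
)

```text
clock: 39.0
tcp_pos: [447.2, -137.8, 232.2]
eef_rot: [3.139, -0.009, 0.018]
wrist_force: [0.8, -1.0, -0.9]
width: 0.701
finger_force: 0.0
```

Request:
drive_tool(
  targets=[
    [0.06, [0, 0, 0], 0],
    [0.06, [0, 0, 0], 0],
    [0.06, [0, 0, 0], 0],
    [0.06, [0, 0, 0], 0],
    [0.06, [0, 0, 0], 0],
    [0.06, [0, 0, 0], 0],
    [0.06, [0, 0, 0], 0],
  ],
)

```text
clock: 39.58
tcp_pos: [445.3, -135.6, 225.7]
eef_rot: [-3.141, 0.001, 0.019]
wrist_force: [-0.4, 0.1, 0.0]
width: 0.706
finger_force: 0.0
```

```bash
python3 -c "
from h import *
st(); spins('wrist',62); save('wrist','w13')
for q in ['spindle0','v_left','v_right','v_middle','jig']: lm('wrist',q,4)"
```

```text
t 39.58 tcp [ 445.3 -135.6  225.7] rot [-3.141e+00  1.000e-03  1.900e-02] F [-0.4  0.1  0. ] w 60.3 ff 0.0
0.84 rect [ 518.8 -139.5] [153.  35.] yaw -0.001 px 311 344 42 186 rgb [171. 127.  68.]
0.82 rect [517.7 -72.3] [153.  36.] yaw 0.017 px 246 284 42 186 rgb [179. 133.  71.]
0.73 rect [ 519.6 -206.5] [154.  36.] yaw 0.011 px 369 407 42 187 rgb [162. 120.  64.]
0.66 rect [247.4 272.8] [103.  50.] yaw 1.129 px 0 72 288 337 rgb [110.  49.  61.]
spindle0 wrist 0.73 [514.5, -138.8, 58.1]
spindle0 wrist 0.66 [522.5, -211.4, 52.8]
spindle0 wrist 0.66 [226.3, 350.6, 18.0]
spindle0 wrist 0.58 [515.0, -70.8, 57.4]
v_left wrist 0.92 [519.2, -70.5, 55.8]
v_left wrist 0.62 [516.6, -141.8, 60.5]
v_right wrist 0.79 [519.2, -208.7, 57.9]
v_middle wrist 0.66 [520.4, -139.6, 53.1]
v_middle wrist 0.34 [577.4, 1.9, 193.0]
jig wrist 0.58 [517.6, -143.2, 2.3]
```

View pics/w13.png

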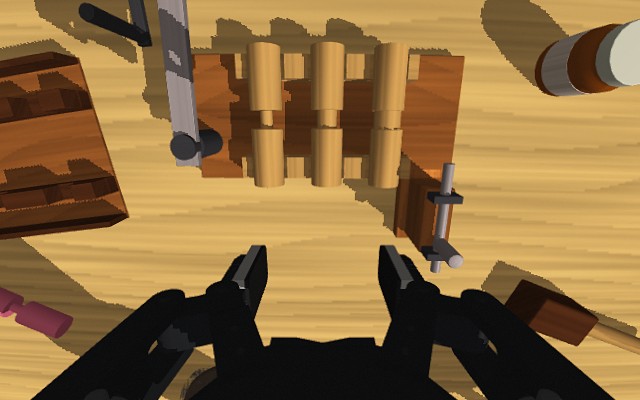

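All three spindles rest in their seats, with necks in line near y≈118 px and centres within about 1 mm of where they should be. Next I'll close the strap.

Request:
drive_tool(
  targets=[
    [0.06, [0, 0, 0.04], 0],
    [0.06, [0.02, 0.01, 0.01], 0.8],
    [0.06, [0.037, 0.019, 0], 0.8],
    [0.06, [0.037, 0.019, 0], 0.8],
    [0.06, [0.037, 0.019, 0], 0.8],
    [0.06, [0.037, 0.019, 0], 0.8],
    [0.06, [0.037, 0.019, 0], 0.8],
    [0.06, [0.037, 0.019, 0], 0.8],
    [0.06, [0.037, 0.019, 0], 0.8],
    [0.06, [0.003, 0.002, 0], 0.8],
  ],
)

```text
clock: 40.82
tcp_pos: [730.8, 14.4, 272.0]
eef_rot: [-3.138, 0.002, 0.149]
wrist_force: [-2.4, 0.1, -1.7]
width: 0.706
finger_force: 0.0
```

Request:
drive_tool(
  targets=[
    [0.06, [0, 0, 0], 0.8],
    [0.06, [0, 0, 0], 0.8],
    [0.06, [0, 0, 0], 0],
    [0.06, [0, 0, 0], 0],
    [0.06, [0, 0, 0], 0],
    [0.06, [0, 0, 0], 0],
  ],
)

```text
clock: 41.32
tcp_pos: [726.8, 7.8, 277.2]
eef_rot: [3.141, -0.001, 0.17]
wrist_force: [-0.5, -0.4, -0.2]
width: 0.702
finger_force: 0.0
```

```bash
python3 -c "
from h import *
st(); get_image('wrist'); lm('wrist','strap_grip',2); get_image('top'); lm('top','strap_grip',1); print(np.round(ctrl.state()['joints'],2))
h=np.array([487,9.]);R=240.
ph=np.linspace(1.57,0.02,27); p=np.c_[h[0]+R*np.sin(ph),h[1]-R*np.cos(ph)]
print(np.round(np.diff(p,axis=0)/1000,4).tolist(), p[0],p[-1])
"
```

```text
t 41.32 tcp [726.8   7.8 277.2] rot [ 3.141e+00 -1.000e-03  1.700e-01] F [-0.5 -0.4 -0.2] w 59.9 ff 0.0
strap_grip wrist 0.68 [725.8, 13.1, 121.2]
strap_grip wrist 0.18 [517.8, -69.7, 51.3]
strap_grip top 0.91 [724.2, 9.9, 117.9]
[ 0.08  0.57 -0.28  1.2   0.15  1.39 -1.58]
[[-0.0004, -0.0143], [-0.0013, -0.0142], [-0.0021, -0.0141], [-0.003, -0.014], [-0.0038, -0.0138], [-0.0046, -0.0135], [-0.0054, -0.0132], [-0.0062, -0.0129], [-0.007, -0.0125], [-0.0077, -0.0121], [-0.0084, -0.0116], [-0.0091, -0.0111], [-0.0097, -0.0105], [-0.0103, -0.0099], [-0.0109, -0.0093], [-0.0114, -0.0086], [-0.0119, -0.0079], [-0.0124, -0.0072], [-0.0128, -0.0064], [-0.0131, -0.0057], [-0.0134, -0.0049], [-0.0137, -0.0041], [-0.0139, -0.0032], [-0.0141, -0.0024], [-0.0142, -0.0016], [-0.0143, -0.0007]] [726.9999239    8.80888159] [ 491.79968001 -230.9520016 ]
```

Request:
drive_tool(
  targets=[
    [0.06, [0, 0.001, -0.035], 0],
    [0.06, [0, 0, -0.035], 0],
    [0.06, [0, 0, -0.035], 0],
    [0.06, [0, 0, -0.035], 0],
    [0.06, [0, 0, -0.03], 0],
    [0.06, [0, 0, -0.005], 0],
    [0.03, [0, 0, 0], 0],
    [0.0, [0, 0, 0], 0],
    [0.0, [0, 0, 0], 0],
    [0.0, [0, 0, 0], 0],
  ],
)

```text
clock: 42.35
tcp_pos: [728.9, 9.8, 104.2]
eef_rot: [3.141, -0.004, 0.171]
wrist_force: [-2.9, 1.7, 5.7]
width: 0.154
finger_force: 60.7
```

Request:
drive_tool(
  targets=[
    [0.0, [0, 0, 0], 0],
    [0.0, [0, 0, 0], 0],
    [0.0, [0, 0, 0], 0],
    [0.0, [0, 0, 0], 0],
    [0.0, [0, 0, 0], 0],
  ],
)

```text
clock: 42.77
tcp_pos: [728.9, 9.8, 104.3]
eef_rot: [3.141, -0.005, 0.171]
wrist_force: [-0.7, 0.8, 6.0]
width: 0.15
finger_force: 58.5
```

Request:
drive_tool(
  targets=[
    [0.0, [-0.0004, -0.0143, 0], -3.3],
    [0.0, [-0.0013, -0.0142, 0], -3.3],
    [0.0, [-0.0021, -0.0141, 0], -3.3],
    [0.0, [-0.003, -0.014, 0], -3.3],
    [0.0, [-0.0038, -0.0138, 0], -3.3],
    [0.0, [-0.0046, -0.0135, 0], -3.3],
    [0.0, [-0.0054, -0.0132, 0], -3.3],
    [0.0, [-0.0062, -0.0129, 0], -3.3],
    [0.0, [-0.007, -0.0125, 0], -3.3],
  ],
)

```text
clock: 43.52
tcp_pos: [697.5, -110.2, 104.3]
eef_rot: [-3.136, -0.008, -0.348]
wrist_force: [7.7, 5.0, 2.4]
width: 0.147
finger_force: 58.6
```

Request:
drive_tool(
  targets=[
    [0.0, [0, 0, 0], 0],
    [0.0, [0, 0, 0], 0],
  ],
)

```text
clock: 43.68
tcp_pos: [695.3, -114.0, 104.3]
eef_rot: [-3.141, -0.006, -0.349]
wrist_force: [0.6, -2.5, 6.0]
width: 0.147
finger_force: 59.4
```

Request:
drive_tool(
  targets=[
    [0.0, [-0.0077, -0.0121, 0], -3.3],
    [0.0, [-0.0084, -0.0116, 0], -3.3],
    [0.0, [-0.0091, -0.0111, 0], -3.3],
    [0.0, [-0.0097, -0.0105, 0], -3.3],
    [0.0, [-0.0103, -0.0099, 0], -3.3],
    [0.0, [-0.0109, -0.0093, 0], -3.3],
    [0.0, [-0.0114, -0.0086, 0], -3.3],
    [0.0, [-0.0119, -0.0079, 0], -3.3],
    [0.0, [-0.0124, -0.0072, 0], -3.3],
  ],
)

```text
clock: 44.43
tcp_pos: [606.3, -200.9, 104.3]
eef_rot: [-3.134, -0.008, -0.867]
wrist_force: [9.6, 1.1, 3.1]
width: 0.146
finger_force: 59.7
```

Request:
drive_tool(
  targets=[
    [0.0, [0, 0, 0], 0],
    [0.0, [0, 0, 0], 0],
  ],
)

```text
clock: 44.6
tcp_pos: [603.1, -202.6, 104.2]
eef_rot: [-3.139, -0.005, -0.867]
wrist_force: [-1.2, -2.9, 10.1]
width: 0.145
finger_force: 60.5
```

Request:
drive_tool(
  targets=[
    [0.0, [-0.0128, -0.0064, 0], -3.2],
    [0.0, [-0.0131, -0.0057, 0], -3.2],
    [0.0, [-0.0134, -0.0049, 0], -3.2],
    [0.0, [-0.0137, -0.0041, 0], -3.2],
    [0.0, [-0.0139, -0.0032, 0], -3.2],
    [0.0, [-0.0141, -0.0024, 0], -3.2],
    [0.0, [-0.0142, -0.0016, 0], -3.2],
    [0.0, [0, 0, 0], 0],
    [0.0, [0, 0, 0], 0],
  ],
)

```text
clock: 45.35
tcp_pos: [508.0, -230.7, 104.1]
eef_rot: [-3.138, -0.004, -1.257]
wrist_force: [-1.4, -2.5, 13.0]
width: 0.149
finger_force: 61.2
```

Request:
drive_tool(
  targets=[
    [0.0, [-0.007, 0, 0], 0],
    [0.0, [-0.006, 0, 0], 0],
    [0.0, [0, 0, 0], 0],
    [0.0, [0, 0, 0], 0],
    [0.0, [0, 0, 0], 0],
  ],
)

```text
clock: 45.77
tcp_pos: [497.4, -231.3, 104.2]
eef_rot: [-3.134, -0.006, -1.257]
wrist_force: [5.3, -3.9, 6.1]
width: 0.147
finger_force: 60.6
```

Request:
drive_tool(
  targets=[
    [0.0, [-0.004, 0, 0], 0],
    [0.0, [-0.003, 0, 0], 0],
    [0.0, [0, 0, 0], 0],
    [0.0, [0, 0, 0], 0],
    [0.0, [0, 0, 0], 0],
  ],
)

```text
clock: 46.18
tcp_pos: [492.3, -230.4, 104.3]
eef_rot: [-3.132, -0.007, -1.254]
wrist_force: [9.0, 3.5, 1.4]
width: 0.152
finger_force: 59.6
```

Request:
drive_tool(
  targets=[
    [0.0, [-0.004, 0, 0], 0],
    [0.0, [0, 0, 0], 0],
    [0.0, [0, 0, 0], 0],
    [0.0, [0, 0, 0], 0],
  ],
)

```text
clock: 46.52
tcp_pos: [491.2, -227.5, 104.9]
eef_rot: [-3.127, -0.006, -1.25]
wrist_force: [17.4, 5.3, 4.8]
width: 0.146
finger_force: 59.1
```

Request:
drive_tool(
  targets=[
    [0.0, [-0.004, -0.002, 0], 0],
    [0.0, [0, 0, 0], 0],
    [0.0, [0, 0, 0], 0],
    [0.0, [0, 0, 0], 0],
  ],
)

```text
clock: 46.85
tcp_pos: [491.1, -227.4, 105.1]
eef_rot: [-3.122, -0.007, -1.248]
wrist_force: [28.8, 10.1, -3.7]
width: 0.149
finger_force: 59.1
```

```bash
python3 -c "
from h import *
st(); get_image('top');get_image('scene')
for c in ['top','scene']:
  for q in ['strap_grip','gauge_pillar','probe_grip','lock_grip','strap_hinge','bolt_grip']: lm(c,q,1)
print('expected grip closed',518.7-28+90*.018, -139.4-90)
"
```

```text
t 46.85 tcp [ 491.1 -227.4  105.1] rot [-3.122 -0.007 -1.248] F [28.8 10.1 -3.7] w 12.7 ff 59.1
strap_grip top 0.82 [492.1, -229.4, 117.2]
gauge_pillar top 0.74 [520.5, -207.9, 57.2]
probe_grip top 0.61 [524.0, -140.5, 218.1]
lock_grip top 0.75 [706.2, 254.1, 0.0]
strap_hinge top 0.72 [489.5, 6.7, 79.9]
strap_grip scene 0.66 [493.5, -227.4, 118.2]
gauge_pillar scene 0.64 [486.6, -138.4, 141.7]
probe_grip scene 0.69 [519.2, -142.7, 214.1]
lock_grip scene 0.54 [482.9, -79.9, 196.7]
strap_hinge scene 0.54 [586.8, -434.7, -5.4]
bolt_grip scene 0.65 [388.8, -268.0, 124.9]
expected grip closed 492.32000000000005 -229.4
```

Request:
drive_tool(
  targets=[
    [0.0, [0.006, 0, 0], 0],
    [0.05, [0, 0, 0], 0],
    [0.05, [0, 0, 0], 0],
    [0.05, [0, 0, 0], 0],
    [0.05, [0, 0, 0.02], 0],
    [0.05, [0, 0, 0.03], 0],
    [0.05, [0, 0, 0.04], 0],
    [0.05, [-0.01, 0, 0.01], 6.6],
    [0.05, [-0.01, -0.005, 0], 6.6],
    [0.05, [-0.01, -0.005, 0], 6.6],
  ],
)

```text
clock: 48.38
tcp_pos: [454.0, -241.6, 202.2]
eef_rot: [-3.141, -0.001, -0.905]
wrist_force: [-0.3, 0.2, 0.7]
width: 0.593
finger_force: 0.0
```

Request:
drive_tool(
  targets=[
    [0.05, [-0.01, -0.005, 0], 6.6],
    [0.05, [-0.01, -0.005, 0], 6.6],
    [0.05, [-0.01, -0.005, 0], 6.6],
    [0.05, [-0.01, -0.005, 0], 6.6],
    [0.05, [-0.01, -0.005, 0], 6.6],
    [0.05, [-0.01, -0.005, 0], 6.6],
    [0.05, [-0.01, -0.003, 0], 6.6],
    [0.05, [0, 0, 0], 6.6],
    [0.05, [0, 0, 0], 0],
    [0.05, [0, 0, 0], 0],
  ],
)

```text
clock: 49.22
tcp_pos: [383.9, -274.4, 201.1]
eef_rot: [-3.142, 0.0, 0.006]
wrist_force: [-0.6, 0.0, 0.3]
width: 0.583
finger_force: 0.0
```

Request:
drive_tool(
  targets=[
    [0.05, [0, 0, 0], 0],
    [0.05, [0, 0, 0], 0],
    [0.05, [0, 0, 0], 0],
  ],
)

```text
clock: 49.47
tcp_pos: [384.6, -274.0, 201.0]
eef_rot: [-3.142, 0.0, 0.009]
wrist_force: [-0.2, -0.4, 0.5]
width: 0.587
finger_force: 0.0
```

```bash
python3 -c "
from h import *
get_image('wrist'); st(); lm('wrist','bolt_grip',2)"
```

```text
t 49.52 tcp [ 384.5 -274.   201. ] rot [-3.141  0.     0.01 ] F [-1.4  0.5 -0.3] w 49.5 ff 0.0
bolt_grip wrist 0.6 [385.7, -262.2, 132.0]
```

Request:
drive_tool(
  targets=[
    [0.05, [0.004, 0.006, -0.02], 0.5],
    [0.05, [0, 0, -0.025], 0],
    [0.05, [0, 0, -0.025], 0],
    [0.05, [0, 0, -0.02], 0],
    [0.0, [0, 0, 0], 0],
    [0.0, [0, 0, 0], 0],
    [0.0, [0, 0, 0], 0],
    [0.0, [0, 0, 0], 0],
    [0.0, [0, 0, 0], 0],
    [0.0, [0, 0, 0], 0],
  ],
)

```text
clock: 50.4
tcp_pos: [388.9, -267.9, 112.1]
eef_rot: [3.141, -0.001, 0.02]
wrist_force: [-2.1, 4.4, 5.0]
width: 0.141
finger_force: 59.0
```

Request:
drive_tool(
  targets=[
    [0.0, [0, 0, 0], 0],
    [0.0, [0, 0, 0], 0],
    [0.0, [0.006, 0, 0], 0],
    [0.0, [0.006, 0, 0], 0],
    [0.0, [0.006, 0, 0], 0],
    [0.0, [0.006, 0, 0], 0],
    [0.0, [0.005, 0.0005, 0], 0],
    [0.0, [0.003, 0, 0], 0],
    [0.0, [0, 0, 0], 0],
    [0.0, [0, 0, 0], 0],
  ],
)

```text
clock: 51.23
tcp_pos: [421.5, -267.5, 112.1]
eef_rot: [3.141, -0.002, 0.02]
wrist_force: [0.4, 3.7, 5.2]
width: 0.143
finger_force: 59.1
```

Request:
drive_tool(
  targets=[
    [0.0, [0.004, 0, 0], 0],
    [0.0, [0, 0, 0], 0],
    [0.0, [0, 0, 0], 0],
  ],
)

```text
clock: 51.48
tcp_pos: [423.9, -267.5, 112.0]
eef_rot: [-3.141, 0.001, 0.019]
wrist_force: [-5.0, 4.3, 9.0]
width: 0.14
finger_force: 59.6
```

Request:
drive_tool(
  targets=[
    [0.0, [0.004, 0, 0], 0],
    [0.0, [0, 0, 0], 0],
    [0.0, [0, 0, 0], 0],
  ],
)

```text
clock: 51.73
tcp_pos: [424.0, -267.5, 111.8]
eef_rot: [-3.14, 0.007, 0.018]
wrist_force: [-16.2, 7.3, 19.8]
width: 0.144
finger_force: 60.8
```

Request:
drive_tool(
  targets=[
    [0.0, [0.003, 0, 0], 0],
    [0.0, [0, 0, 0], 0],
    [0.0, [0, 0, 0], 0],
  ],
)

```text
clock: 51.98
tcp_pos: [424.0, -267.4, 111.7]
eef_rot: [-3.139, 0.012, 0.017]
wrist_force: [-25.9, 8.1, 27.9]
width: 0.138
finger_force: 61.7
```

Request:
drive_tool(
  targets=[
    [0.0, [-0.008, 0, 0], 0],
    [0.05, [0, 0, 0], 0],
    [0.05, [0, 0, 0], 0],
    [0.05, [0, 0, 0], 0],
    [0.05, [0, 0, 0.02], 0],
    [0.05, [0, 0, 0.04], 0],
    [0.05, [0, 0, 0.04], 0],
    [0.05, [0, 0, 0.04], 0],
    [0.0, [0.02, 0.026, 0.01], 0],
    [0.0, [0.025, 0.034, 0], 0],
  ],
)

```text
clock: 52.82
tcp_pos: [469.5, -211.9, 265.8]
eef_rot: [3.137, -0.007, 0.012]
wrist_force: [1.8, -0.1, -0.3]
width: 0.311
finger_force: 0.0
```

Request:
drive_tool(
  targets=[
    [0.0, [0.025, 0.034, 0], 0],
    [0.0, [0.025, 0.034, 0], 0],
    [0.0, [0, 0, 0], 0],
    [0.0, [0, 0, 0], 0],
    [0.0, [0, 0, 0], 0],
    [0.0, [0, 0, 0], 0],
    [0.0, [0, 0, 0], 0],
    [0.0, [0, 0, 0], 0],
  ],
)

```text
clock: 53.48
tcp_pos: [517.0, -142.2, 261.2]
eef_rot: [3.141, -0.0, 0.017]
wrist_force: [0.1, -0.1, -0.3]
width: 0.003
finger_force: 0.0
```

```bash
python3 -c "
from h import *
st(); get_image('top');get_image('scene'); get_image('wrist')
for c in ['top','scene','wrist']:
  for q in ['probe_grip','lock_grip','bolt_grip','gauge_pillar']: lm(c,q,1)
"
```

```text
t 53.48 tcp [ 517.  -142.2  261.2] rot [ 3.141 -0.     0.017] F [ 0.1 -0.1 -0.3] w 0.2 ff 0.0
probe_grip top 0.62 [493.0, -140.6, 140.9]
lock_grip top 0.55 [518.5, -135.0, -1.0]
gauge_pillar top 0.62 [491.4, -138.2, 141.7]
probe_grip scene 0.66 [516.9, -141.1, 215.6]
lock_grip scene 0.48 [483.5, -76.2, 195.0]
bolt_grip scene 0.49 [418.9, -268.3, 126.7]
gauge_pillar scene 0.76 [488.9, -140.1, 144.2]
probe_grip wrist 0.74 [515.4, -137.8, 214.2]
lock_grip wrist 0.76 [483.3, -77.4, 193.7]
bolt_grip wrist 0.88 [418.5, -265.8, 130.7]
```

```bash
python3 -c "
from h import *
for k in range(2):
  d=get_image('wrist'); lm('wrist','bolt_grip',1); lm('wrist','probe_grip',1)
for x in (414,419,424): print(x,proj(d,(x,-267.5,140)))
for r in finder.trace('wrist','bolt_grip')[:2]:
    ys,xs=np.nonzero(r['region']); print(r['conf'],xs.min(),xs.max(),ys.min(),ys.max())
im=d['img']; u,v=proj(d,(419,-267.5,140)).astype(int)
print(u,v); print(im[max(0,v-25):v+25:2,u].sum(1)) if v<400 else 0
"
```

```text
bolt_grip wrist 0.73 [419.9, -265.3, 128.0]
probe_grip wrist 0.81 [516.1, -140.8, 214.1]
bolt_grip wrist 0.68 [417.8, -268.7, 130.2]
probe_grip wrist 0.58 [516.2, -137.3, 212.6]
414 [430.45507494 282.06503039]
419 [431.0380335  278.22978211]
424 [431.62513942 274.35824954]
0.71 412 437 190 285
0.5 300 340 190 238
431 278
[494 495 494 511 521 532 391 175 193 186 490 498 506 502 483 517 537 532
 498 517 526 515 540 350  36]
```

I'll re-push the bolt with shut fingers from behind to make sure it's home.

Request:
drive_tool(
  targets=[
    [0.0, [-0.031, -0.0315, 0], 0],
    [0.0, [-0.031, -0.0315, 0], 0],
    [0.0, [-0.031, -0.0315, 0], 0],
    [0.0, [-0.031, -0.0315, 0], 0],
    [0.0, [0, 0, -0.03], 0],
    [0.0, [0, 0, -0.04], 0],
    [0.0, [0, 0, -0.04], 0],
    [0.0, [0, 0, -0.039], 0],
    [0.0, [0, 0, 0], 0],
    [0.0, [0, 0, 0], 0],
  ],
)

```text
clock: 55.42
tcp_pos: [399.4, -259.2, 111.3]
eef_rot: [-3.14, 0.004, 0.019]
wrist_force: [0.4, -0.6, -0.1]
width: -0.001
finger_force: 0.0
```

Request:
drive_tool(
  targets=[
    [0.0, [0, 0, 0], 0],
    [0.0, [0, 0, 0], 0],
    [0.0, [0.005, 0, 0], 0],
    [0.0, [0.004, 0, 0], 0],
    [0.0, [0.004, 0, 0], 0],
    [0.0, [0, 0, 0], 0],
    [0.0, [0, 0, 0], 0],
    [0.0, [0, 0, 0], 0],
  ],
)

```text
clock: 56.08
tcp_pos: [405.9, -258.5, 112.0]
eef_rot: [-3.137, 0.013, 0.017]
wrist_force: [-24.6, 5.7, 12.3]
width: 0.002
finger_force: 12.1
```

Request:
drive_tool(
  targets=[
    [0.0, [0.004, 0, 0], 0],
    [0.0, [0, 0, 0], 0],
    [0.0, [0, 0, 0], 0],
    [0.0, [0, 0, 0], 0],
  ],
)

```text
clock: 56.42
tcp_pos: [407.4, -256.6, 110.9]
eef_rot: [-3.134, 0.018, 0.017]
wrist_force: [-30.3, 9.6, 11.9]
width: 0.003
finger_force: 14.8
```

Request:
drive_tool(
  targets=[
    [0.0, [-0.016, 0, 0], 0],
    [0.0, [-0.004, 0, 0], 0],
    [0.0, [0, 0, 0.02], 0],
    [0.0, [0, 0, 0.04], 0],
    [0.0, [0, 0, 0.04], 0],
    [0.0, [0, 0, 0.04], 0],
    [0.0, [0.02, 0.02, 0.01], 0],
    [0.0, [0.027, 0.025, 0], 0],
    [0.0, [0.027, 0.025, 0], 0],
    [0.0, [0.027, 0.025, 0], 0],
  ],
)

```text
clock: 57.25
tcp_pos: [501.1, -163.9, 264.9]
eef_rot: [3.14, -0.006, 0.018]
wrist_force: [0.1, -1.1, 0.3]
width: -0.0
finger_force: 0.0
```

Request:
drive_tool(
  targets=[
    [0.0, [0.02, 0.02, 0], 0],
    [0.0, [0, 0, 0], 0],
    [0.0, [0, 0, 0], 0],
    [0.0, [0, 0, 0], 0],
    [0.0, [0, 0, 0], 0],
    [0.0, [0, 0, 0], 0],
    [0.0, [0, 0, 0], 0],
    [0.0, [0, 0, 0], 0],
  ],
)

```text
clock: 57.92
tcp_pos: [518.2, -145.4, 262.4]
eef_rot: [3.141, -0.0, 0.018]
wrist_force: [0.6, 0.2, -0.1]
width: 0.001
finger_force: 0.0
```

```bash
python3 -c "
from h import *
st(); d=get_image('wrist');st(); lm('wrist','probe_grip',1); lm('wrist','bolt_grip',1);lm('wrist','lock_grip',1); get_image('top');lm('top','spindle0',8)
"
```

```text
t 57.92 tcp [ 518.2 -145.4  262.4] rot [ 3.141 -0.     0.018] F [ 0.6  0.2 -0.1] w 0.1 ff 0.0
t 57.97 tcp [ 518.3 -145.3  262.3] rot [ 3.141 -0.     0.018] F [ 0.   0.1 -0.4] w -0.3 ff 0.0
probe_grip wrist 0.68 [520.8, -140.2, 213.3]
bolt_grip wrist 0.68 [421.0, -265.3, 131.2]
lock_grip wrist 0.73 [485.0, -80.2, 193.5]
spindle0 top 0.72 [524.1, -74.9, 57.6]
spindle0 top 0.62 [713.4, 429.5, 19.2]
spindle0 top 0.6 [387.1, 586.9, 16.7]
spindle0 top 0.58 [522.4, -136.5, 57.3]
spindle0 top 0.54 [221.2, 350.8, 17.4]
```

Request:
drive_tool(
  targets=[
    [0.0, [0, 0.0055, 0], 0],
    [0.0, [0, 0, -0.015], 0],
    [0.0, [0, 0, -0.012], 0],
    [0.0, [0, 0, 0], 0],
    [0.0, [0, 0, 0], 0],
    [0.0, [0, 0, -0.005], 0],
    [0.0, [0, 0, -0.005], 0],
    [0.0, [0, 0, -0.005], 0],
    [0.0, [0, 0, 0], 0],
    [0.0, [0, 0, 0], 0],
  ],
)

```text
clock: 59.05
tcp_pos: [518.4, -139.3, 219.9]
eef_rot: [-3.142, 0.001, 0.019]
wrist_force: [-0.1, -0.3, 0.8]
width: -0.0
finger_force: 0.0
```

Request:
drive_tool(
  targets=[
    [0.0, [0, 0, -0.005], 0],
    [0.0, [0, 0, -0.005], 0],
    [0.0, [0, 0, -0.005], 0],
    [0.0, [0, 0, 0], 0],
    [0.0, [0, 0, 0], 0],
  ],
)

```text
clock: 59.47
tcp_pos: [518.2, -139.2, 204.7]
eef_rot: [-3.141, 0.001, 0.019]
wrist_force: [-0.2, 0.0, 0.3]
width: 0.001
finger_force: 0.0
```

```bash
python3 -c "
from h import *
st(); get_image('scene'); get_image('top'); get_image('wrist')
for c in ['scene','top','wrist']: lm(c,'probe_grip',1); lm(c,'probe_tip',1)
"
```

```text
t 59.47 tcp [ 518.2 -139.2  204.7] rot [-3.141e+00  1.000e-03  1.900e-02] F [-0.2  0.   0.3] w 0.1 ff 0.0
probe_grip scene 0.53 [518.2, -140.2, 210.8]
probe_tip scene 0.72 [491.3, -227.3, 118.1]
probe_grip wrist 0.8 [517.4, -139.3, 210.4]
```

Request:
drive_tool(
  targets=[
    [0.0, [0, 0, -0.004], 0],
    [0.0, [0, 0, -0.004], 0],
    [0.0, [0, 0, 0], 0],
    [0.0, [0, 0, 0], 0],
    [0.0, [0, 0, 0], 0],
  ],
)

```text
clock: 60.33
tcp_pos: [518.2, -139.2, 196.8]
eef_rot: [-3.141, 0.001, 0.019]
wrist_force: [-0.1, 0.3, 0.3]
width: 0.002
finger_force: 0.0
```

Request:
drive_tool(
  targets=[
    [0.0, [0, 0, -0.004], 0],
    [0.0, [0, 0, -0.004], 0],
    [0.0, [0, 0, 0], 0],
    [0.0, [0, 0, 0], 0],
    [0.0, [0, 0, 0], 0],
  ],
)

```text
clock: 60.75
tcp_pos: [518.3, -139.3, 188.9]
eef_rot: [-3.141, 0.001, 0.019]
wrist_force: [-0.1, -0.5, 0.4]
width: 0.001
finger_force: 0.0
```

```bash
python3 -c "
from h import *
st(); get_image('scene'); get_image('wrist')
for c in ['scene','wrist']: lm(c,'probe_grip',1)
"
```

```text
t 60.75 tcp [ 518.3 -139.3  188.9] rot [-3.141e+00  1.000e-03  1.900e-02] F [-0.1 -0.5  0.4] w 0.1 ff 0.0
probe_grip scene 0.68 [519.3, -143.7, 195.5]
```

Request:
drive_tool(
  targets=[
    [0.0, [0, 0, -0.004], 0],
    [0.0, [0, 0, -0.004], 0],
    [0.0, [0, 0, -0.004], 0],
    [0.0, [0, 0, 0], 0],
    [0.0, [0, 0, 0], 0],
  ],
)

```text
clock: 61.37
tcp_pos: [518.2, -139.2, 176.5]
eef_rot: [-3.141, 0.001, 0.019]
wrist_force: [0.0, -0.1, -0.7]
width: 0.0
finger_force: 0.0
```

Request:
drive_tool(
  targets=[
    [0.0, [0, 0, -0.002], 0],
    [0.0, [0, 0, -0.001], 0],
    [0.0, [0, 0, 0], 0],
    [0.0, [0, 0, 0], 0],
  ],
)

```text
clock: 61.7
tcp_pos: [518.4, -139.3, 173.9]
eef_rot: [-3.142, 0.0, 0.019]
wrist_force: [-0.1, 0.3, 0.0]
width: 0.002
finger_force: 0.0
```

Request:
drive_tool(
  targets=[
    [0.0, [0, 0, -0.002], 0],
    [0.0, [0, 0, 0], 0],
    [0.0, [0, 0, 0], 0],
  ],
)

```text
clock: 61.95
tcp_pos: [518.5, -139.3, 171.9]
eef_rot: [-3.142, 0.0, 0.019]
wrist_force: [-0.2, 0.2, -0.9]
width: 0.006
finger_force: 0.0
```

```bash
python3 -c "
from h import *
st(); get_image('scene'); get_image('top')
for c in ['scene','top']: lm(c,'probe_grip',1)
"
```

```text
t 61.95 tcp [ 518.5 -139.3  171.9] rot [-3.142  0.     0.019] F [-0.2  0.2 -0.9] w 0.5 ff 0.0
probe_grip scene 0.47 [521.9, -139.8, 180.2]
probe_grip top 0.47 [482.5, -78.8, 192.0]
```

Request:
drive_tool(
  targets=[
    [0.0, [0, 0, -0.001], 0],
    [0.0, [0, 0, -0.001], 0],
    [0.0, [0, 0, 0], 0],
    [0.0, [0, 0, 0], 0],
  ],
)

```text
clock: 62.48
tcp_pos: [518.6, -139.3, 170.1]
eef_rot: [3.142, -0.0, 0.019]
wrist_force: [0.1, -1.1, 1.7]
width: 0.002
finger_force: 0.5
```

Request:
drive_tool(
  targets=[
    [0.0, [0, 0, -0.001], 0],
    [0.0, [0, 0, -0.001], 0],
    [0.0, [0, 0, 0], 0],
    [0.0, [0, 0, 0], 0],
  ],
)

```text
clock: 62.82
tcp_pos: [518.6, -139.3, 168.0]
eef_rot: [3.142, -0.0, 0.019]
wrist_force: [1.6, -0.4, 0.7]
width: 0.001
finger_force: 0.3
```

Request:
drive_tool(
  targets=[
    [0.0, [0, 0, -0.001], 0],
    [0.0, [0, 0, -0.001], 0],
    [0.0, [0, 0, 0], 0],
    [0.0, [0, 0, 0], 0],
  ],
)

```text
clock: 63.15
tcp_pos: [518.6, -139.3, 166.0]
eef_rot: [3.142, -0.0, 0.019]
wrist_force: [-0.8, -0.1, 1.1]
width: -0.003
finger_force: 0.6
```

Request:
drive_tool(
  targets=[
    [0.0, [0, 0, -0.001], 0],
    [0.0, [0, 0, -0.001], 0],
    [0.0, [0, 0, 0], 0],
    [0.0, [0, 0, 0], 0],
  ],
)

```text
clock: 63.48
tcp_pos: [518.7, -139.3, 165.3]
eef_rot: [3.141, -0.001, 0.019]
wrist_force: [-3.6, 1.8, 12.8]
width: -0.005
finger_force: 6.2
```

Request:
drive_tool(
  targets=[
    [0.0, [0, 0, -0.001], 0],
    [0.0, [0, 0, 0], 0],
    [0.0, [0, 0, 0], 0],
  ],
)

```text
clock: 63.73
tcp_pos: [518.7, -139.3, 165.1]
eef_rot: [3.141, -0.001, 0.019]
wrist_force: [-6.5, 0.5, 18.8]
width: 0.006
finger_force: 9.4
```

```bash
python3 -c "
from h import *
st(); get_image('scene'); get_image('wrist')
for c in ['scene','wrist']: lm(c,'probe_grip',2)
d=get_image('scene')
for r in finder.trace('scene','probe_grip')[:2]:
    ys,xs=np.nonzero(r['region']); print(r['conf'],xs.min(),xs.max(),ys.min(),ys.max())
for z in (232,200,190,186,182): print(z,proj(d,(518.5,-139.4,z)))
u,v=proj(d,(518.5,-139.4,190)).astype(int)
print(d['img'][v-24:v+24:2,u].tolist())
"
```

```text
t 63.73 tcp [ 518.7 -139.3  165.1] rot [ 3.141e+00 -1.000e-03  1.900e-02] F [-6.5  0.5 18.8] w 0.5 ff 9.4
probe_grip scene 0.5 [521.4, -137.2, 55.4]
probe_grip scene 0.49 [521.5, -137.9, 173.5]
probe_grip wrist 0.71 [517.4, -139.7, 172.8]
0.63 320 420 179 241
232 [250.87072543 197.61632394]
200 [251.90914461 206.17339216]
190 [252.22832558 208.79896936]
186 [252.35529901 209.84284801]
182 [252.48187546 210.88312218]
[[41, 41, 43], [41, 41, 43], [40, 44, 42], [38, 40, 41], [33, 35, 36], [39, 40, 43], [37, 39, 42], [38, 37, 41], [35, 36, 38], [74, 72, 72], [99, 99, 96], [118, 118, 116], [114, 115, 111], [114, 114, 109], [92, 79, 67], [73, 46, 35], [78, 53, 36], [75, 52, 37], [232, 229, 221], [231, 228, 220], [235, 233, 225], [194, 188, 179], [186, 182, 171], [150, 145, 138]]
```

Bottom felt: the force jumped to 19 N at a knob top of about 185, which is a neck depth of about 8 mm. I'll lift straight off and go to the lock lever.

Request:
drive_tool(
  targets=[
    [0.0, [0, 0, 0.003], 0],
    [0.0, [0, 0, 0.01], 0],
    [0.0, [0, 0, 0.02], 0],
    [0.0, [0, 0, 0.035], 0],
    [0.04, [-0.01, 0.02, 0], 0],
    [0.04, [-0.012, 0.02, 0], 0],
    [0.04, [-0.012, 0.02, 0], 0],
    [0.04, [0, 0, 0], 0],
    [0.04, [0, 0, 0], 0],
    [0.04, [0, 0, 0], 0],
  ],
)

```text
clock: 64.87
tcp_pos: [484.9, -79.9, 231.4]
eef_rot: [3.141, -0.001, 0.019]
wrist_force: [0.0, -1.0, -0.4]
width: 0.468
finger_force: 0.0
```

Request:
drive_tool(
  targets=[
    [0.04, [0, 0, 0], 0],
    [0.04, [0, 0, 0], 0],
    [0.04, [0, 0, 0], 0],
  ],
)

```text
clock: 65.12
tcp_pos: [484.7, -79.9, 230.9]
eef_rot: [3.142, 0.0, 0.018]
wrist_force: [-0.2, 0.4, 0.5]
width: 0.468
finger_force: 0.0
```

```bash
python3 -c "
from h import *
get_image('scene'); d=get_image('wrist'); st(); get_image('top')
for c in ['scene','wrist','top']:
  for q in ['lock_grip','probe_grip']: lm(c,q,1)
for x,y in ((484.5,-79),): print(proj(d,(x,y,205)))
"
```

```text
t 65.22 tcp [484.6 -79.7 230.9] rot [-3.142  0.     0.019] F [-0.3 -0.4  0.3] w 40.1 ff 0.0
lock_grip scene 0.52 [491.6, -228.6, 116.2]
probe_grip scene 0.53 [519.3, -140.5, 172.1]
lock_grip wrist 0.94 [486.2, -78.7, 193.0]
probe_grip wrist 0.88 [513.0, -139.0, 173.2]
[320.46689997 225.62275168]
```

Request:
drive_tool(
  targets=[
    [0.04, [0.0005, 0.0005, -0.02], 0],
    [0.04, [0, 0, -0.02], 0],
    [0.04, [0, 0, -0.016], 0],
    [0.04, [0, 0, 0], 0],
    [0.0, [0, 0, 0], 0],
    [0.0, [0, 0, 0], 0],
    [0.0, [0, 0, 0], 0],
    [0.0, [0, 0, 0], 0],
    [0.0, [0, 0, 0], 0],
    [0.0, [0, 0, 0], 0],
  ],
)

```text
clock: 66.4
tcp_pos: [485.9, -79.5, 176.2]
eef_rot: [3.141, -0.002, 0.019]
wrist_force: [-0.0, -3.7, 6.7]
width: 0.07
finger_force: 59.1
```

Request:
drive_tool(
  targets=[
    [0.0, [0, 0, 0], 0],
    [0.0, [0, 0, 0], 0],
    [0.0, [0, 0, 0], 0],
  ],
)

```text
clock: 66.65
tcp_pos: [485.9, -79.5, 176.2]
eef_rot: [3.141, -0.002, 0.019]
wrist_force: [-0.3, -3.5, 6.8]
width: 0.067
finger_force: 59.1
```

Request:
drive_tool(
  targets=[
    [0.0, [-0.0076, -0.0011, 0], 0],
    [0.0, [-0.0074, -0.0021, 0], 0],
    [0.0, [-0.0071, -0.003, 0], 0],
    [0.0, [-0.0066, -0.0039, 0], 0],
    [0.0, [-0.0061, -0.0047, 0], 0],
    [0.0, [-0.0054, -0.0054, 0], 0],
    [0.0, [-0.0047, -0.0061, 0], 0],
    [0.0, [-0.0039, -0.0066, 0], 0],
    [0.0, [0, 0, 0], 0],
    [0.0, [0, 0, 0], 0],
  ],
)

```text
clock: 67.48
tcp_pos: [435.2, -110.8, 176.1]
eef_rot: [-3.14, 0.001, 0.019]
wrist_force: [0.4, 2.7, 12.2]
width: 0.07
finger_force: 60.3
```

Request:
drive_tool(
  targets=[
    [0.0, [-0.003, -0.0071, 0], 0],
    [0.0, [-0.0021, -0.0074, 0], 0],
    [0.0, [-0.0011, -0.0076, 0], 0],
    [0.0, [-0.0002, -0.0065, 0], 0],
    [0.0, [0, 0, 0], 0],
    [0.0, [0, 0, 0], 0],
    [0.0, [0, 0, 0], 0],
  ],
)

```text
clock: 68.07
tcp_pos: [427.7, -141.2, 175.9]
eef_rot: [3.141, 0.003, 0.017]
wrist_force: [-9.1, -3.0, 16.3]
width: 0.071
finger_force: 61.2
```

Request:
drive_tool(
  targets=[
    [0.0, [0, -0.003, 0], 0],
    [0.0, [0, 0, 0], 0],
    [0.0, [0, 0, 0], 0],
    [0.0, [0, 0, 0], 0],
  ],
)

```text
clock: 68.4
tcp_pos: [427.9, -141.6, 175.9]
eef_rot: [-3.139, 0.003, 0.019]
wrist_force: [-9.4, 4.5, 16.8]
width: 0.07
finger_force: 61.4
```

Request:
drive_tool(
  targets=[
    [0.0, [0.001, -0.004, 0.003], 0],
    [0.0, [0, 0, 0], 0],
    [0.0, [0, 0, 0], 0],
    [0.0, [0, 0, 0], 0],
  ],
)

```text
clock: 68.73
tcp_pos: [427.9, -142.0, 176.4]
eef_rot: [-3.134, 0.007, 0.022]
wrist_force: [-4.4, 13.0, -1.8]
width: 0.07
finger_force: 59.8
```

Request:
drive_tool(
  targets=[
    [0.0, [0, 0.003, 0], 0],
    [0.03, [0, 0, 0], 0],
    [0.03, [0, 0, 0], 0],
    [0.03, [0, 0, 0], 0],
    [0.03, [0, 0, 0.02], 0],
    [0.03, [0, 0, 0.04], 0],
    [0.03, [0, 0, 0.04], 0],
    [0.03, [-0.02, 0, 0.02], 0],
    [0.03, [-0.02, 0, 0], 0],
    [0.03, [0, 0, 0], 0],
  ],
)

```text
clock: 69.57
tcp_pos: [389.1, -145.2, 300.0]
eef_rot: [3.14, -0.003, 0.017]
wrist_force: [-1.1, -0.2, 0.2]
width: 0.352
finger_force: 0.0
```

Request:
drive_tool(
  targets=[
    [0.03, [0, 0, 0], 0],
    [0.03, [0, 0, 0], 0],
    [0.03, [0, 0, 0], 0],
    [0.03, [0, 0, 0], 0],
  ],
)

```text
clock: 69.9
tcp_pos: [391.2, -144.2, 297.6]
eef_rot: [-3.141, 0.001, 0.02]
wrist_force: [0.3, 0.2, -0.2]
width: 0.352
finger_force: 0.0
```

```bash
python3 -c "
from h import *
for c in ['scene','wrist','top']:
  d=get_image(c)
  for q in ['lock_grip','probe_grip','bolt_grip','gauge_pillar','strap_grip','mug','jar']: lm(c,q,1)
st(); spins('wrist',62); lm('wrist','spindle0',4); get_image('top');lm('top','spindle0',6)
"
```

```text
lock_grip scene 0.56 [516.5, -204.8, 55.4]
probe_grip scene 0.61 [522.7, -141.1, 173.9]
bolt_grip scene 0.55 [423.8, -265.5, 124.5]
gauge_pillar scene 0.65 [491.1, -139.4, 144.5]
strap_grip scene 0.8 [497.6, -227.5, 116.5]
mug scene 0.72 [712.1, 254.1, 1.3]
lock_grip wrist 0.92 [436.6, -140.8, 194.3]
probe_grip wrist 0.73 [522.6, -140.4, 173.9]
bolt_grip wrist 0.89 [419.8, -262.7, 129.7]
gauge_pillar wrist 0.38 [491.6, 10.7, 76.9]
strap_grip wrist 0.68 [496.3, -227.6, 123.0]
jar wrist 0.85 [585.9, -436.6, 1.2]
lock_grip top 0.62 [490.3, 3.5, 81.9]
probe_grip top 0.57 [523.6, -139.6, 173.6]
bolt_grip top 0.45 [486.8, 5.4, 79.2]
gauge_pillar top 0.78 [492.9, -137.7, 139.4]
mug top 0.88 [709.2, 255.5, -4.0]
jar top 0.67 [589.9, -432.6, 3.1]
t 71.1 tcp [ 390.8 -144.3  298.1] rot [ 3.142 -0.     0.019] F [0.  0.1 0.2] w 30.0 ff 0.0
0.98 rect [525. -72.] [154.  36.] yaw 0.018 px 252 284 2 130 rgb [124.  91.  48.]
0.86 rect [ 520.3 -206.5] [155.  36.] yaw 0.019 px 356 389 8 136 rgb [147. 109.  58.]
0.71 rect [ 545.4 -137.6] [42. 40.] yaw 0.199 px 302 335 34 72 rgb [72. 37. 18.]
0.57 rect [ 520.1 -139.7] [155.  36.] yaw 0.016 px 307 335 7 135 rgb [162. 120.  64.]
0.18 rect [ 498.5 -117.2] [294. 148.] yaw -1.522 px 184 420 33 159 rgb [107.  92.  86.]
spindle0 wrist 0.89 [224.2, 350.8, 17.5]
spindle0 wrist 0.69 [522.7, -71.1, 59.0]
spindle0 wrist 0.63 [523.3, -207.6, 55.8]
spindle0 wrist 0.38 [519.6, -68.4, 56.3]
spindle0 top 0.82 [394.2, 584.1, 17.0]
spindle0 top 0.67 [220.7, 350.1, 18.6]
spindle0 top 0.64 [522.3, -140.0, 57.1]
spindle0 top 0.63 [527.3, -71.3, 57.1]
spindle0 top 0.54 [710.2, 428.7, 20.0]
spindle0 top 0.22 [511.9, -74.0, 55.4]
```

Everything holds, but the left spindle now reads x≈525 instead of about 518. It has been knocked 6–7 mm along its seat. I'll push it back by its +x end.

Request:
drive_tool(
  targets=[
    [0.0, [0.036, 0.01, 0], 0],
    [0.0, [0.036, 0.01, 0], 0],
    [0.0, [0.036, 0.01, 0], 0],
    [0.0, [0.036, 0.01, 0], 0],
    [0.0, [0.036, 0.01, 0], 0],
    [0.0, [0.036, 0.01, 0], 0],
    [0.0, [0.034, 0.012, 0], 0],
    [0.0, [0, 0, 0], 0],
    [0.0, [0, 0, 0], 0],
    [0.0, [0, 0, 0], 0],
  ],
)

```text
clock: 72.18
tcp_pos: [640.5, -72.4, 297.4]
eef_rot: [3.141, 0.001, 0.019]
wrist_force: [-0.3, -1.1, -0.8]
width: 0.001
finger_force: 0.0
```

Request:
drive_tool(
  targets=[
    [0.0, [0, 0, -0.035], 0],
    [0.0, [0, 0, -0.035], 0],
    [0.0, [0, 0, -0.035], 0],
    [0.0, [0, 0, -0.035], 0],
    [0.0, [0, 0, -0.035], 0],
    [0.0, [0, 0, -0.035], 0],
    [0.0, [0, 0, -0.03], 0],
    [0.0, [0, 0, 0], 0],
    [0.0, [0, 0, 0], 0],
    [0.0, [0, 0, 0], 0],
  ],
)

```text
clock: 73.02
tcp_pos: [641.9, -72.9, 60.7]
eef_rot: [3.141, -0.003, 0.018]
wrist_force: [1.0, 0.8, 1.1]
width: 0.002
finger_force: 0.0
```

```bash
python3 -c "
from h import *
st()
"
```

```text
t 73.02 tcp [641.9 -72.9  60.7] rot [ 3.141e+00 -3.000e-03  1.800e-02] F [1.  0.8 1.1] w 0.1 ff 0.0
```

Request:
drive_tool(
  targets=[
    [0.0, [0, 0.0005, -0.012], 0],
    [0.0, [0, 0, -0.012], 0],
    [0.0, [0, 0, 0], 0],
    [0.0, [-0.01, 0, 0], 0],
    [0.0, [-0.01, 0, 0], 0],
    [0.0, [-0.005, 0, 0], 0],
    [0.0, [-0.005, 0, 0], 0],
    [0.0, [-0.004, 0, 0], 0],
    [0.0, [0, 0, 0], 0],
    [0.0, [0, 0, 0], 0],
  ],
)

```text
clock: 73.85
tcp_pos: [607.1, -71.8, 34.3]
eef_rot: [3.142, -0.0, 0.019]
wrist_force: [0.0, 0.9, 0.4]
width: -0.0
finger_force: 0.0
```

Request:
drive_tool(
  targets=[
    [0.0, [0, 0, 0], 0],
    [0.0, [0, 0, 0], 0],
    [0.0, [0, 0, 0], 0],
  ],
)

```text
clock: 74.1
tcp_pos: [607.0, -71.8, 34.1]
eef_rot: [3.142, -0.0, 0.019]
wrist_force: [-1.2, -0.5, -0.8]
width: -0.0
finger_force: 0.0
```

```bash
python3 -c "
from h import *
st(); get_image('top'); get_image('scene'); lm('top','spindle0',6); lm('scene','spindle0',6); spins('top',62)
"
```

```text
t 74.1 tcp [607.  -71.8  34.1] rot [ 3.142 -0.     0.019] F [-1.2 -0.5 -0.8] w -0.0 ff 0.0
spindle0 top 0.77 [712.2, 429.8, 18.9]
spindle0 top 0.58 [391.2, 586.7, 16.1]
spindle0 top 0.53 [521.5, -71.0, 58.0]
spindle0 top 0.53 [219.6, 349.1, 15.6]
spindle0 scene 0.91 [517.1, -208.1, 49.4]
spindle0 scene 0.83 [714.4, 432.4, 17.5]
spindle0 scene 0.73 [217.9, 348.5, 17.6]
spindle0 scene 0.53 [389.7, 590.7, 15.8]
spindle0 scene 0.46 [518.4, -73.5, 56.1]
0.89 rect [222.  342.1] [146.  35.] yaw 1.106 px 229 266 266 287 rgb [169. 103. 120.]
0.82 rect [385.1 579.1] [150.  43.] yaw 0.269 px 174 193 218 256 rgb [185. 110.  40.]
0.75 rect [519.  -72.3] [ 30. 138.] yaw -0.001 px 348 357 173 209 rgb [138. 113.  77.]
0.53 rect [ 496.3 -121.5] [ 31. 296.] yaw -1.539 px 327 404 188 202 rgb [125. 114. 111.]
```

Request:
drive_tool(
  targets=[
    [0.0, [-0.002, 0, 0], 0],
    [0.0, [-0.0012, 0, 0], 0],
    [0.0, [0, 0, 0], 0],
    [0.0, [0, 0, 0], 0],
    [0.0, [0.02, 0, 0], 0],
    [0.0, [0.02, 0, 0.01], 0],
    [0.0, [0, 0, 0.04], 0],
    [0.0, [0, 0, 0.04], 0],
    [0.0, [0, 0, 0.04], 0],
    [0.0, [0, 0, 0.04], 0],
  ],
)

```text
clock: 75.23
tcp_pos: [643.2, -71.7, 205.7]
eef_rot: [-3.141, 0.001, 0.019]
wrist_force: [0.5, -0.7, 0.2]
width: 0.001
finger_force: 0.0
```

Request:
drive_tool(
  targets=[
    [0.0, [0, 0, 0.04], 0],
    [0.0, [0, 0, 0.04], 0],
    [0.0, [0, 0, 0.015], 0],
    [0.0, [-0.036, -0.01, 0], 0],
    [0.0, [-0.036, -0.01, 0], 0],
    [0.0, [-0.036, -0.01, 0], 0],
    [0.0, [-0.036, -0.01, 0], 0],
    [0.0, [-0.036, -0.01, 0], 0],
    [0.0, [-0.036, -0.01, 0], 0],
    [0.0, [-0.036, -0.01, 0], 0],
  ],
)

```text
clock: 76.07
tcp_pos: [389.6, -142.0, 299.0]
eef_rot: [3.142, -0.0, 0.019]
wrist_force: [0.4, -1.3, 0.1]
width: -0.001
finger_force: 0.0
```

Request:
drive_tool(
  targets=[
    [0.0, [0, 0, 0], 0],
    [0.0, [0, 0, 0], 0],
    [0.0, [0, 0, 0], 0],
    [0.0, [0, 0, 0], 0],
    [0.0, [0, 0, 0], 0],
    [0.0, [0, 0, 0], 0],
    [0.0, [0, 0, 0], 0],
    [0.0, [0, 0, 0], 0],
  ],
)

```text
clock: 76.73
tcp_pos: [391.9, -141.6, 298.8]
eef_rot: [-3.141, 0.001, 0.02]
wrist_force: [0.7, 0.5, 0.2]
width: -0.006
finger_force: 0.0
```

```bash
python3 -c "
from h import *
st(); spins('wrist',62)
for q in ['spindle0','lock_grip','probe_grip','bolt_grip','strap_grip']: lm('wrist',q,3)
"
```

```text
t 76.73 tcp [ 391.9 -141.6  298.8] rot [-3.141e+00  1.000e-03  2.000e-02] F [0.7 0.5 0.2] w -0.5 ff 0.0
0.76 rect [246.9 300.3] [154.  47.] yaw 1.152 px 0 94 231 283 rgb [109.  49.  60.]
0.73 rect [518.7 -71.4] [155.  37.] yaw 0.01 px 255 286 8 136 rgb [129.  94.  50.]
0.72 rect [ 520.  -140.1] [153.  35.] yaw 0.008 px 309 337 9 135 rgb [165. 122.  65.]
0.62 rect [ 521.4 -207.2] [155.  37.] yaw 0.019 px 359 391 8 136 rgb [150. 110.  59.]
spindle0 wrist 0.81 [524.1, -207.8, 54.0]
spindle0 wrist 0.67 [517.7, -73.4, 59.1]
spindle0 wrist 0.64 [225.8, 348.5, 18.7]
probe_grip wrist 0.76 [520.3, -140.8, 171.0]
bolt_grip wrist 0.92 [420.8, -264.6, 127.4]
strap_grip wrist 0.62 [498.0, -226.5, 121.8]
strap_grip wrist 0.5 [524.2, -208.5, 56.4]
strap_grip wrist 0.29 [492.3, 14.7, 77.7]
```

```bash
python3 -c "
from h import *
for c in ['wrist','top','scene']:
  d=get_image(c); 
  print(c,[proj(d,(x,-229.4,135)).round(1).tolist() for x in (492.3,497.3)], 'pillar/probe', proj(d,(518.7,-139.4,185)).round(1))
  for q in ['strap_grip']:
    lm(c,q,1)
    for r in finder.trace(c,q)[:2]:
      ys,xs=np.nonzero(r['region']); print(round(r['conf'],2),xs.min(),xs.max(),ys.min(),ys.max())
  # dark-brown peg pixels near
  u,v=proj(d,(494,-229.4,135)).astype(int); w=d['img'][v-14:v+15,u-14:u+15].astype(int)
  m=(w[...,0]-w[...,2]>15)&(w.sum(2)<260)
  ys,xs=np.nonzero(m); print('brown',len(ys), (xs.min()+u-14,xs.max()+u-14,ys.min()+v-14,ys.max()+v-14) if len(ys) else None)
"
```

```text
wrist [[404.4, 94.5], [404.8, 89.6]] pillar/probe [321.9  55.9]
strap_grip wrist 0.93 [500.5, -227.9, 122.9]
0.93 185 422 35 160
brown 521 (np.int64(390), np.int64(418), np.int64(78), np.int64(106))
top [[396.8, 190.1], [396.7, 188.8]] pillar/probe [373.2 181.6]
0.87 328 377 178 202
brown 647 (np.int64(382), np.int64(410), np.int64(175), np.int64(203))
scene [[223.7, 225.6], [224.1, 226.5]] pillar/probe [252.4 210.1]
strap_grip scene 0.83 [499.0, -228.6, 116.1]
0.86 217 301 192 244
brown 83 (np.int64(209), np.int64(228), np.int64(221), np.int64(239))
```

The strap peg now reads about 497 instead of 492, and the probe is shifted in proportion, so the strap is probably about 0.02 rad off its stop. I'll press the peg back to the stop.

Request:
drive_tool(
  targets=[
    [0.0, [0.036, -0.022, 0], 0],
    [0.0, [0.036, -0.022, 0], 0],
    [0.0, [0.036, -0.022, 0], 0],
    [0.0, [0.036, -0.022, 0], 0],
    [0.0, [0, 0, 0], 0],
    [0.0, [0, 0, -0.035], 0],
    [0.0, [0, 0, -0.035], 0],
    [0.0, [0, 0, -0.035], 0],
    [0.0, [0, 0, -0.035], 0],
    [0.0, [0, 0, -0.035], 0],
  ],
)

```text
clock: 78.37
tcp_pos: [533.7, -228.7, 122.5]
eef_rot: [3.142, -0.0, 0.019]
wrist_force: [0.2, -0.4, 0.6]
width: 0.002
finger_force: 0.0
```

Request:
drive_tool(
  targets=[
    [0.0, [0, 0, -0.022], 0],
    [0.0, [0, 0, 0], 0],
    [0.0, [0, 0, 0], 0],
    [0.0, [0, 0, 0], 0],
    [0.0, [0, 0, 0], 0],
  ],
)

```text
clock: 78.78
tcp_pos: [535.3, -229.2, 104.3]
eef_rot: [3.14, -0.003, 0.019]
wrist_force: [-0.2, -0.8, 0.3]
width: -0.003
finger_force: 0.0
```

Request:
drive_tool(
  targets=[
    [0.0, [-0.008, 0, 0], 0],
    [0.0, [-0.005, 0, 0], 0],
    [0.0, [-0.004, 0, 0], 0],
    [0.0, [0, 0, 0], 0],
    [0.0, [0, 0, 0], 0],
    [0.0, [0, 0, 0], 0],
  ],
)

```text
clock: 79.28
tcp_pos: [517.0, -228.7, 102.4]
eef_rot: [3.141, -0.0, 0.019]
wrist_force: [-0.0, -0.4, -0.4]
width: 0.002
finger_force: 0.0
```

Request:
drive_tool(
  targets=[
    [0.0, [-0.003, 0, 0], 0],
    [0.0, [0, 0, 0], 0],
    [0.0, [0, 0, 0], 0],
  ],
)

```text
clock: 79.53
tcp_pos: [515.0, -228.6, 102.3]
eef_rot: [3.141, -0.002, 0.02]
wrist_force: [4.6, -0.3, -1.2]
width: 0.003
finger_force: 2.3
```

Request:
drive_tool(
  targets=[
    [0.0, [-0.003, 0, 0], 0],
    [0.0, [0, 0, 0], 0],
    [0.0, [0, 0, 0], 0],
  ],
)

```text
clock: 79.78
tcp_pos: [512.2, -228.8, 102.4]
eef_rot: [3.141, -0.002, 0.02]
wrist_force: [4.4, 0.0, -2.5]
width: 0.002
finger_force: 2.9
```

Request:
drive_tool(
  targets=[
    [0.0, [-0.003, 0, 0], 0],
    [0.0, [0, 0, 0], 0],
    [0.0, [0, 0, 0], 0],
  ],
)

```text
clock: 80.03
tcp_pos: [510.7, -228.8, 102.5]
eef_rot: [3.141, -0.005, 0.02]
wrist_force: [9.2, -0.2, -5.6]
width: 0.004
finger_force: 5.1
```

Request:
drive_tool(
  targets=[
    [0.0, [-0.003, 0, 0], 0],
    [0.0, [0, 0, 0], 0],
    [0.0, [0, 0, 0], 0],
  ],
)

```text
clock: 80.28
tcp_pos: [510.6, -228.7, 103.0]
eef_rot: [3.14, -0.01, 0.021]
wrist_force: [19.2, -1.6, -10.6]
width: -0.0
finger_force: 9.1
```

Request:
drive_tool(
  targets=[
    [0.0, [-0.003, 0, 0], 0],
    [0.0, [0, 0, 0], 0],
    [0.0, [0, 0, 0], 0],
  ],
)

```text
clock: 80.53
tcp_pos: [510.5, -228.5, 103.6]
eef_rot: [3.139, -0.016, 0.022]
wrist_force: [25.4, -1.3, -14.9]
width: 0.003
finger_force: 12.8
```

Request:
drive_tool(
  targets=[
    [0.0, [0.02, 0, 0], 0],
    [0.0, [0.015, 0, 0.01], 0],
    [0.0, [0, 0, 0.04], 0],
    [0.0, [0, 0, 0.04], 0],
    [0.0, [0, 0, 0.04], 0],
    [0.0, [0, 0, 0.04], 0],
    [0.0, [-0.03, 0.015, 0.025], 0],
    [0.0, [-0.036, 0.022, 0], 0],
    [0.0, [-0.036, 0.022, 0], 0],
    [0.0, [-0.036, 0.022, 0], 0],
  ],
)

```text
clock: 81.37
tcp_pos: [398.0, -147.9, 296.8]
eef_rot: [3.142, 0.001, 0.019]
wrist_force: [-0.2, 0.3, 0.4]
width: 0.003
finger_force: 0.0
```

Request:
drive_tool(
  targets=[
    [0.0, [-0.015, 0, 0], 0],
    [0.0, [0, 0, 0], 0],
    [0.0, [0, 0, 0], 0],
    [0.0, [0, 0, 0], 0],
    [0.0, [0, 0, 0], 0],
    [0.0, [0, 0, 0], 0],
    [0.0, [0, 0, 0], 0],
    [0.0, [0, 0, 0], 0],
  ],
)

```text
clock: 82.03
tcp_pos: [385.6, -148.7, 296.6]
eef_rot: [-3.141, 0.001, 0.019]
wrist_force: [0.2, -0.3, 0.3]
width: 0.002
finger_force: 0.0
```

```bash
python3 -c "
from h import *
st(); spins('wrist',62); get_image('scene'); get_image('top')
for c in ['wrist','scene','top']:
  for q in ['lock_grip','probe_grip','bolt_grip','strap_grip','gauge_pillar']: lm(c,q,1)
"
```

```text
t 82.03 tcp [ 385.6 -148.7  296.6] rot [-3.141e+00  1.000e-03  1.900e-02] F [ 0.2 -0.3  0.3] w 0.2 ff 0.0
0.88 rect [ 520.6 -206.7] [153.  36.] yaw 0.023 px 354 386 3 131 rgb [149. 110.  58.]
0.72 rect [244.5 296.5] [145.  44.] yaw 1.141 px 0 89 228 280 rgb [107.  47.  58.]
lock_grip wrist 0.72 [519.7, -141.9, 172.2]
probe_grip wrist 0.67 [513.4, -138.5, 176.4]
bolt_grip wrist 0.79 [421.0, -263.9, 129.7]
strap_grip wrist 0.73 [493.8, -227.9, 122.3]
gauge_pillar wrist 0.67 [493.1, -139.8, 139.2]
lock_grip scene 0.61 [485.9, 10.1, 82.3]
probe_grip scene 0.51 [519.0, -138.6, 169.4]
bolt_grip scene 0.55 [425.1, -269.3, 129.9]
strap_grip scene 0.69 [523.0, -136.4, 55.4]
gauge_pillar scene 0.86 [487.4, -138.4, 141.0]
lock_grip top 0.51 [428.2, -140.0, 195.6]
probe_grip top 0.48 [519.6, -141.2, 172.9]
gauge_pillar top 0.76 [491.3, -138.9, 140.2]
```

```bash
python3 -c "
from h import *
spins('wrist',62); lm('wrist','spindle0',5); lm('wrist','lock_grip',2)
get_image('top'); lm('top','spindle0',6)
"
```

```text
0.98 rect [ 519.9 -205.9] [155.  39.] yaw 0.014 px 352 386 3 132 rgb [147. 108.  58.]
0.96 rect [244.2 296.4] [146.  47.] yaw 1.14 px 0 89 228 280 rgb [108.  50.  59.]
0.67 rect [ 495.8 -115.9] [295. 148.] yaw -1.541 px 180 417 29 156 rgb [107.  93.  87.]
0.64 rect [518.4 -73. ] [155.  38.] yaw 0.015 px 249 281 2 131 rgb [127.  93.  50.]
0.56 rect [ 519.7 -139.6] [154.  35.] yaw 0.023 px 303 332 2 131 rgb [160. 119.  64.]
0.4 rect [ 481.6 -133.7] [351. 220.] yaw 1.395 px 180 436 12 192 rgb [112.  78.  52.]
spindle0 wrist 0.93 [517.5, -140.4, 58.5]
spindle0 wrist 0.88 [516.9, -72.8, 54.9]
spindle0 wrist 0.59 [522.3, -208.6, 55.3]
spindle0 wrist 0.39 [518.5, -137.3, 53.5]
lock_grip wrist 0.88 [432.5, -141.4, 191.5]
spindle0 top 0.82 [712.7, 432.1, 21.8]
spindle0 top 0.81 [518.8, -74.2, 54.4]
spindle0 top 0.78 [219.4, 350.9, 15.8]
spindle0 top 0.62 [392.6, 589.5, 16.5]
spindle0 top 0.53 [518.8, -141.7, 56.6]
```

```bash
python3 -c "
from workcell import ctrl
print(ctrl.sign_off())"
```

```text
the job is handed in; nothing more can be done
None
```

The job is handed in at about 82 s. The three spindles are centred in their seats, the strap is at its stop and the bolt is home. The probe is on the neck bottom and the lock is fully over. Two things were mended late: after the lock was over, I pushed a knocked left spindle back along its seat and pressed the strap back to its stop, because it had crept about 5 mm (at the handle) off it.

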